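Bring the light meter in under the grow light

TASK

Lift the tall light meter out of the green caddy, stand it upright on the open blue table and let go of it, then take it again low on its stem so that the hand fits beneath the lamp. Bring it in under the grow-light panel and leave it standing upright within the white disc on the lamp's grey base. It is top-heavy: never let it topple, do not knock the lamp panel, and leave the pots, the bowl and the watering can where they are.

Things in the scene. Friction and masses are not known exactly. Their poses are not given: they have to be found in the camera images.
- meter: loose light meter on a stand, 205 mm tall, 0.2 to 0.3 kg, top-heavy (centre of mass 140 mm up; tips beyond 11 degrees). Orange foot 56 mm across, 12 thick; stem 18 mm across with a black sleeve 24 mm across from 35 to 95 mm height; grey head 46 mm across from 150 to 195 mm, white dome to 205. Origin: centre of underside; z up; round about z. Starts standing in the caddy
- head (a point): point on the meter's axis in the middle of the grey head, 175 mm above its underside; axes as the meter's
- sleeve (a point): point on the meter's axis in the rubber sleeve on the lower stem, 62 mm above its underside: the place for a low grip; axes as the meter's
- caddy: green caddy fixed to the table, 76 mm (its x) by 147 mm (its y), walls 5 mm thick, 120 mm high; two pockets 66 mm wide, floor 12 mm above the table, centred 36 mm to its +y (the meter) and -y side (two tool handles up to 135 mm high). Origin: centre of underside; z up. About 5 mm play around the meter's foot: lift it straight up by over 115 mm
- lamp: grow-light stand fixed to the table, like a low bridge. Grey base plate 270 mm (its x) by 160 mm (its y), 12 mm thick, white disc 80 mm across at its centre. Two columns 10 mm across at x = +-120 mm, y = 0 carry the panel; between them both y sides are open, so a hand leaning back by about 45 degrees can come in along the lamp's y from either side. Origin: centre of underside; z up
- lamp_panel: white light panel fixed over the base of the lamp, 250 mm (its x) by 120 mm (its y), 26 mm thick with its cooling fins; its axes as the lamp's. Origin: centre of its underside, 235 mm above the table and 223 mm above the base plate, straight over the disc; the standing meter fits under it with 18 mm to spare
- mark (a point): centre of the white disc on top of the lamp's base plate, 12 mm above the table; axes as the lamp's
- pot_a: small black seedling pot, loose, 44 mm across and 45 mm high with a sprout to 66 mm, on the lamp's base plate about 85 mm to the +x side of the disc's centre. Origin: centre of its underside. Leave it alone
- pot_b: the same kind of pot on the lamp's base plate about 85 mm to the -x side of the disc's centre. Origin: centre of its underside. Leave it alone
- bowl: white bowl, loose, 110 mm across, 38 mm high. Origin: centre of its underside. Leave it alone
- can: white and yellow watering can, loose, 98 mm across, 112 mm high, ring handle reaching 86 mm to its -y side, spout 77 mm to its +y side and up to 120 mm height. Origin: centre of its underside. Leave it alone
There are look-alikes about, which are no part of the job. There is more than one size of the meter; the one meant has the size given above.

How it is judged:
By the outcome, as a careful person would: the job done as asked, in the order asked, and still so for the second after the job is handed in, with the robot touching nothing.
It also fails if it takes over 72 s, if anything falls off the work surface, if the arm or the gripper's body presses on something with over 40 N, if the wrist force passes 120 N, or if a joint passes its speed limit or range.

ROBOT

A 7-joint arm with a two-finger parallel gripper is mounted at the origin on the work surface. World frame = base frame: x ahead of the robot, y to its left, z up, the work surface at z = 0. Lengths are in mm, angles in rad, forces in N, time in s.
With the tool pointing down it reaches from about 425 to 825 mm from the base axis. Payload 3.6 kg.
Tool frame: the origin (TCP) lies between the finger pads; the fingertips stand 25 mm ahead of it and the grasp point (between the pads) lies 6 mm ahead of it; z points along the fingers, x is the direction in which the jaws open and shut, and the axes are right-handed (so a half turn about z gives the same grasp; the last joint's range is limited). The gripper opens to 93 mm and grips with 3 to 60 N. Pads are 15 mm wide; open, the fingers measure 128 mm over their backs; the gripper's body (75 mm by 188 mm) begins 65 mm behind the grasp point.
Start: joints at [1.125, 0.615, -0.013, 1.423, 0.008, 1.103, -0.04], TCP at [264.933, -593.524, 205.54] pointing down, gripper open.
Joint ranges: [-3.12, 3.12], [-0.3, 2.06], [-1.34, 1.32], [0.26, 2.42], [-1.36, 4.5], [0.01, 1.98], [-2.84, 2.84]. Speed limits (rad/s): [2.79, 2.79, 3.14, 3.14, 3.14, 3.14, 3.14].

INTERFACE

Orientations are given as a unit quaternion [w, x, y, z].
In Python, from workcell import robot gives the robot as it stands. The module is installed in compiled form; this text tells all that it offers.
- The arm moves only by the tool carry_out, never from a script. Its argument "targets" is one flat list of numbers, 5 for each row, row after row: the shift along the tool's x, y, z in cm, then the turn about the tool's z in degrees, then the finger opening in cm, from 0 to 9.3. A call has 1 to 8 rows; each row shifts and turns the commanded pose from where the row before left it, along the tool's axes as they then stand; what a row does not reach is not made up. A row lasts 1/8 s, in which the tool goes at most 62.5 mm and 10.7 degrees, less where a joint would pass 70% of its speed; a pose out of reach is approached as far as the arm can. A call with a gripper value outside its range is refused whole. The fingers move at their own pace and stop on an object; "grip_force" is the grip in N (left out, the last holds). Time passes only in rows, so rows that do not move let the fingers close. It gives the time, the measured TCP pose, the force and the opening at its end, in the units of the state.
- robot.read_state(): the state, without advancing time (a new reading comes with each control period).
- robot.snapshot(name): name is "side" or "top"; returns the picture (384x512x3 uint8, red, green, blue); there is no depth.
- robot.camera_model(name): a dict with "mtx" (3x3 intrinsics, pixels), "D" ([k1, k2, p1, p2, k3] as OpenCV has them; the pictures are not rectified), "R" (3x3) and "t" (3): a world point X has camera coordinates R X + t. Camera axes: x right, y down, z forward; pixel columns grow to the right and rows downward; lengths in mm; the calibration is good to about 2 mm. A picture is of the moment at which its call begins. camera_model takes no time and is no camera call.
- robot.finish_job(): hands the job in, once; it reports no verdict.
Trained networks look in the newest picture that a camera, given by its name, has taken for a name from the list of things; names that differ only in an ending like _2 or _b are one class to them, and where a whole thing is asked for, a point or a joint stands for the part that bears it (a point fixed in the world has none). Each returns a list of dicts, best first, with "score" (0 to 1); they miss things now and then, are a little off and sometimes report something else, mostly with a low value. They report only what shows in the picture. A call takes as long as a camera call. They do not tell look-alikes from the thing itself.
- robot.regions_of(label, camera): "mask" (384x512 bool, what is visible of it) and "xy" ([column, row] in pixels, amid what is visible of it).
The state is a dict: "time_s": time; "joints": joint angles; "joint_vel": joint speeds; "effort": joint torques, N m; "position": TCP position; "tool_rot": TCP orientation; "wrist_force": force on the tool from outside, world axes, zero at the start; "torque": the same for the moment, N m; "grip_width": finger opening in mm.
Only numpy, scipy, OpenCV 4.12 (cv2) and the standard library are available. Lean on these libraries where they do the work, as an engineer would, in place of code of your own. Each camera call takes 0.05 s, during which the arm holds its last target.

## Working session

There is one attempt and no reset: what is moved stays moved. The work goes in short steps, Python scripts to look and compute and a tool call to move; the robot and the scene stay as the last step left them, time stands still between calls to the robot, and variables do not carry over. Pictures are saved under pics/ and viewed, and the job is handed in when it is done.

Besides the shell and the picture viewer there is one more tool, called as a command line: name --argument value ..., lists and objects as JSON in quotes. carry_out: Moves the arm, as the interface text tells. Its arguments: {"type":"object","properties":{"targets":{"type":"array","items":{"type":"number"}},"grip_force":{"type":"number"}},"required":["targets"]}

```bash
mkdir -p pics; python3 - <<'E'
from workcell import robot
import cv2,numpy as np
print(robot.read_state())
for n in("side","top"):
    im=robot.snapshot(n); cv2.imwrite(f"pics/{n}0.png",im[:,:,::-1])
    c=robot.camera_model(n); print(n,{k:np.round(np.array(v),4).tolist() for k,v in c.items()})
    for l in("meter","caddy","lamp","lamp_panel","pot_a","bowl","can","head","sleeve"):
        for r in robot.regions_of(l,n)[:5]: 
            m=r["mask"];ys,xs=np.nonzero(m)
            print(n,l,round(r["score"],2),np.round(r["xy"],1).tolist(),xs.min(),xs.max(),ys.min(),ys.max())
E
```

```text
{'time_s': 0.0, 'joints': array([ 1.12451447,  0.61592421, -0.01260468,  1.42487429,  0.00811365,
        1.10338036, -0.04036908]), 'joint_vel': array([-0.00065232, -0.00244571,  0.00126902,  0.00082696,  0.00012289,
        0.00012345, -0.000642  ]), 'effort': array([ 7.63824460e-06, -4.58933580e+01,  2.08909493e-01, -1.65738147e+01,
       -6.11284235e-02,  2.04974797e-02,  2.46545524e-04]), 'position': array([ 264.58239441, -592.82493059,  204.38615456]), 'tool_rot': array([-6.66920764e-04,  8.38941215e-01, -5.44220572e-01, -1.07828734e-03]), 'wrist_force': array([-0.04887714,  0.63955002, -0.61118243]), 'torque': array([-0.00382404,  0.07482671,  0.03689143]), 'grip_width': 93.11394587965123}
side {'mtx': [[450.5081, 0.0, 261.5447], [0.0, 450.5081, 181.8175], [0.0, 0.0, 1.0]], 'D': [-0.0646, 0.0, 0.0, 0.0, 0.0], 'R': [[-0.9988, -0.0484, 0.0056], [-0.032, 0.5655, -0.8242], [0.0367, -0.8234, -0.5663]], 't': [614.8925, 161.6443, 1237.5875]}
side meter 0.92 [293.8, 142.4] 285 300 126 161
side meter 0.77 [252.3, 170.9] 248 259 149 195
side meter 0.69 [321.1, 173.5] 316 331 149 197
si
[... 942 characters left out ...]
21.0545]}
top meter 0.85 [359.8, 221.1] 347 377 209 236
top meter 0.55 [245.9, 134.8] 223 263 119 155
top meter 0.54 [346.1, 261.6] 335 360 256 272
top caddy 0.71 [245.2, 134.3] 224 263 118 155
top caddy 0.63 [376.9, 223.7] 335 403 202 243
top lamp 0.85 [147.4, 229.2] 106 199 165 290
top lamp_panel 0.57 [138.5, 225.6] 106 173 166 285
top bowl 0.58 [245.0, 132.6] 224 263 119 155
top can 0.62 [288.0, 135.3] 271 309 106 159
top head 0.89 [339.6, 182.0] 330 353 169 195
top head 0.63 [360.1, 224.4] 346 377 208 236
top head 0.57 [348.5, 265.8] 335 360 256 272
top sleeve 0.93 [357.8, 220.9] 347 377 208 237
top sleeve 0.93 [340.4, 182.5] 330 354 168 195
top sleeve 0.63 [349.5, 265.5] 336 359 257 272
```

```bash
python3 - <<'E'
import cv2
a=cv2.imread("pics/side0.png");b=cv2.imread("pics/top0.png")
cv2.imwrite("pics/s1.png",cv2.resize(a[100:376,150:400],None,fx=2.1,fy=2.1,interpolation=3))
cv2.imwrite("pics/t1.png",cv2.resize(b[80:320,80:440],None,fx=2.2,fy=2.2,interpolation=3))
E
```

```text
(no output)
```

View pics/s1.png

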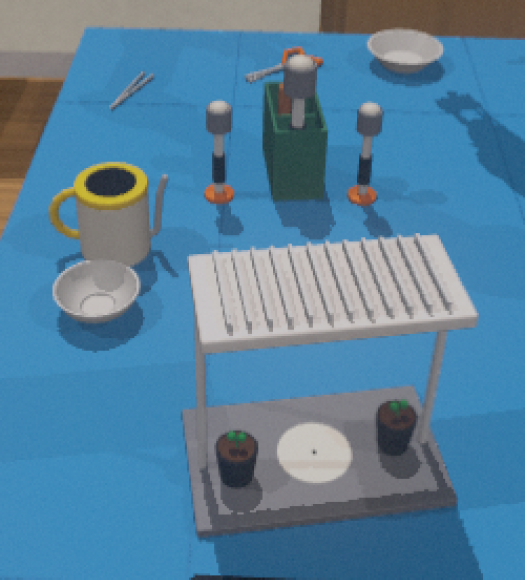

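View pics/t1.png

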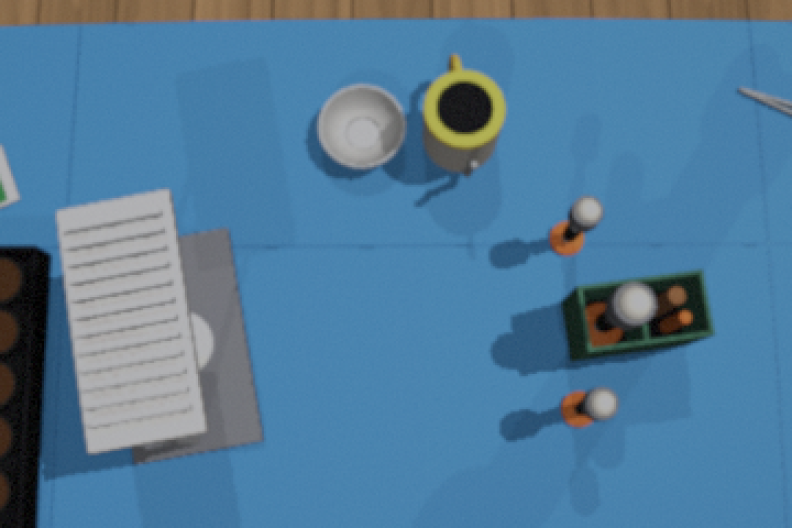

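View pics/top0.png

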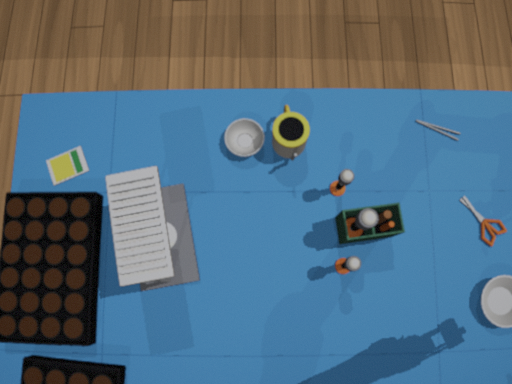

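View pics/side0.png

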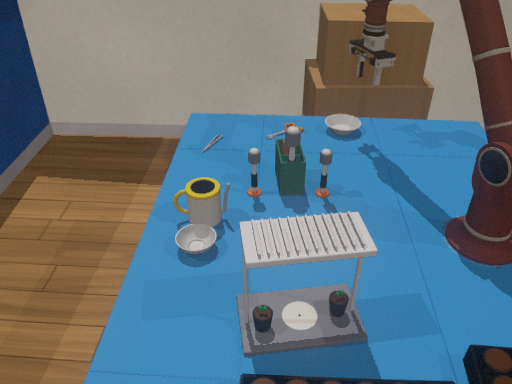

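In the top picture there are three meter candidates: (367,218), standing in the caddy with the largest head, and two smaller free-standing ones at (340,182) and (348,266). The lamp is at left, with its panel at (139,226). Next I measure these.

```bash
cat > h.py <<'E'
import numpy as np,cv2
from scipy.optimize import least_squares
from scipy.spatial.transform import Rotation as Ro
from workcell import robot
C={n:robot.camera_model(n) for n in("side","top")}
def proj(n,P):
    c=C[n];return cv2.projectPoints(np.atleast_2d(np.array(P,float)),cv2.Rodrigues(np.array(c["R"]))[0],np.array(c["t"],float),np.array(c["mtx"]),np.array(c["D"],float))[0][:,0]
def onz(n,uv,z):
    c=C[n];d=cv2.undistortPoints(np.array([[uv]],float),np.array(c["mtx"]),np.array(c["D"],float))[0,0]
    R=np.array(c["R"]);o=-R.T@np.array(c["t"]);v=R.T@np.array([d[0],d[1],1]);return o+v*(z-o[2])/v[2]
def tri(us,ut):
    f=lambda P:np.r_[proj("side",P)[0]-us,proj("top",P)[0]-ut]
    r=least_squares(f,[550,0,100]);return r.x,np.abs(r.fun).max()
def st():
    s=robot.read_state();q=s["tool_rot"];R=Ro.from_quat([q[1],q[2],q[3],q[0]]).as_matrix()
    return s,np.array(s["position"]),R
E
python3 - <<'E'
from h import *
a=cv2.imread("pics/side0.png");b=cv2.imread("pics/top0.png")
cv2.imwrite("pics/sc.png",cv2.resize(a[110:210,230:350],None,fx=6,fy=6,interpolation=0))
cv2.imwrite("pics/tc.png",cv2.resize(b[160:280,320:420],None,fx=5,fy=5,interpolation=0))
cv2.imwrite("pics/tl.png",cv2.resize(b[150:300,95:210],None,fx=4,fy=4,interpolation=0))
cv2.imwrite("pics/sl.png",cv2.resize(a[205:365,230:385],None,fx=3.7,fy=3.7,interpolation=0))
E
```

```text
(no output)
```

View pics/sc.png

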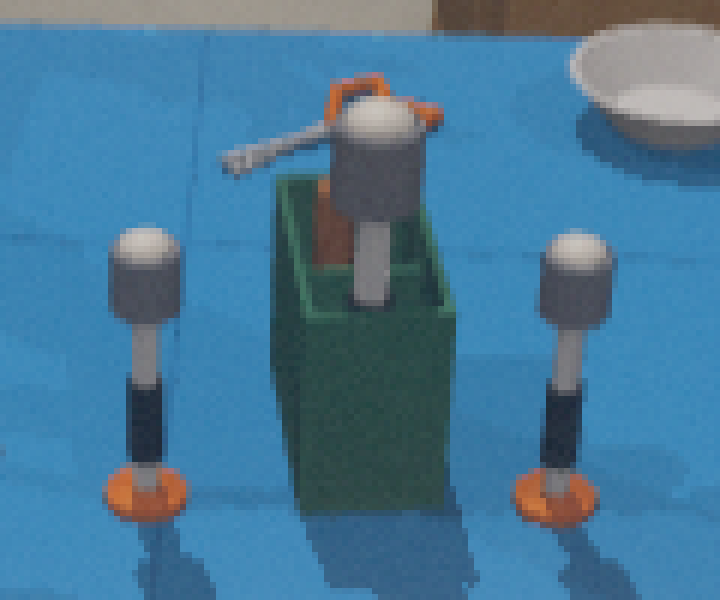

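View pics/tc.png

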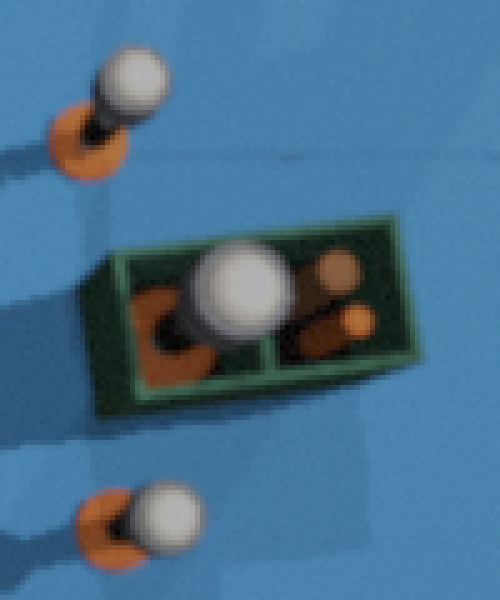

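View pics/tl.png

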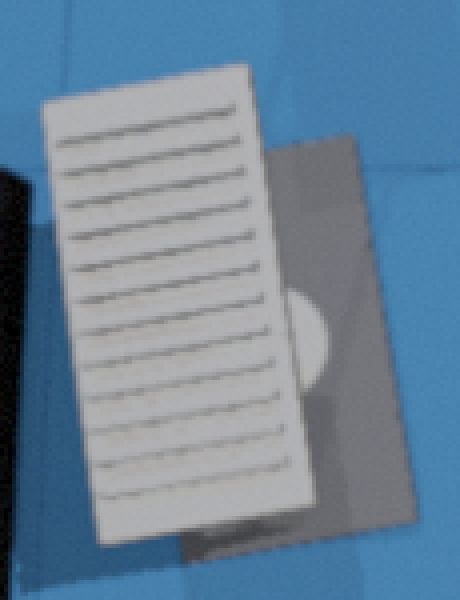

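View pics/sl.png

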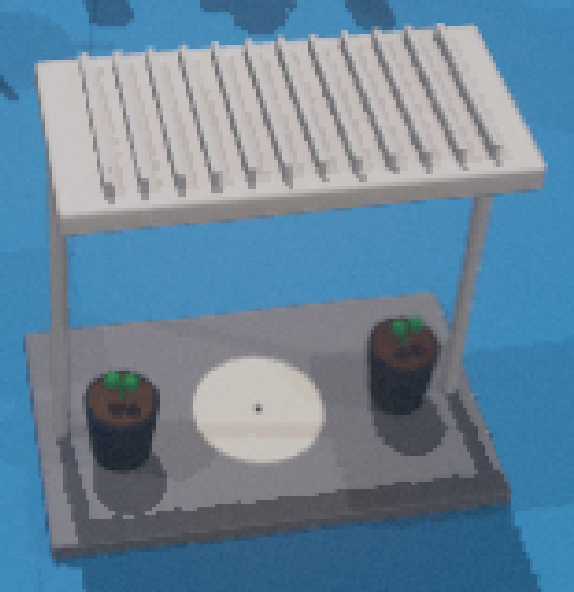

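```bash
python3 - <<'E'
from h import *
p=onz("top",(367.6,218.0),207);print("head top cam",p)
print("side of that", proj("side",[p[0],p[1],187]), "obs col 292.6, row ~ 110+ (135..215)/6")
print("sil", proj("side",[p[0],p[1],217]),proj("side",[p[0],p[1],162]))
P,e=tri(np.array([292.7,136.5]),np.array([367.6,218.0]));print(P,e)
m=onz("side",(299.6,315.3),12);print("mark",m)
# base corners top: right edge corners crop (353,136),(417,520) /4
q1=onz("top",(95+353/4,150+136/4),12);q2=onz("top",(95+417/4,150+520/4),12);print(q1,q2,np.hypot(*(q1-q2)[:2]))
u=(q1-q2)[:2];u/=np.hypot(*u);print("lamp x dir",u,np.degrees(np.arctan2(u[1],u[0])))
mid=(q1+q2)[:2]/2;print("mark from edge",mid+80*np.array([-u[1],u[0]]))
pc=[onz("top",(95+x/4,150+y/4),z) for x,y,z in((43,103,261),(250,65,261),(316,503,261),(100,546,261))]
print(np.mean(pc,0),np.linalg.norm(pc[0]-pc[1]),np.linalg.norm(pc[1]-pc[2]))
# caddy corners z=120
cc=[onz("top",(320+x/5,160+y/5),120) for x,y in((110,254),(396,215),(424,358),(137,405))]
print(np.round(cc,1));print("c",np.mean(cc,0));v=cc[0]-cc[1];print(np.linalg.norm(v),np.degrees(np.arctan2(v[1],v[0])))
y=v/np.linalg.norm(v);print("pocket",np.mean(cc,0)+36*y)
for n,uv in(("s1",(335.5,189)),("s2",(343,266))):print(n,onz("top",uv,8))
print("bowl",onz("top",(245,139),20),"can",onz("top",(290,135),80))
# can by corners
s,pos,R=st();print(pos,R)
E
```

```text
head top cam [ 533.93955283 -222.00535175  207.        ]
side of that [[293.04598788 136.24097855]] obs col 292.6, row ~ 110+ (135..215)/6
sil [[293.50009729 127.22059494]] [[292.67489923 143.58976396]]
[ 536.33295588 -227.36119162  183.55717499] 0.5269205039314215
mark [515.66483681 292.6911173   12.        ]
[660.24785299 236.90434787  12.        ] [398.70076847 187.52549976  12.        ] 266.16751879537867
lamp x dir [0.98264088 0.18551793] 10.691330552750593
mark from edge [514.63287603 290.8261941 ]
[514.01939355 286.29526039 261.        ] 118.2445213455967 243.63573151468677
[[ 565.1 -179.1  120. ]
 [ 583.8 -324.8  120. ]
 [ 511.6 -334.6  120. ]
 [ 490.  -189.7  120. ]]
c [ 537.59715871 -257.05506338  120.        ]
146.8672305048713 97.28619019244087
pocket [ 533.03143956 -221.34576195  120.        ]
s1 [ 644.28593508 -183.4203124     8.        ]
s2 [ 433.39156334 -196.35378002    8.        ]
bowl [786.09783307  66.11268531  20.        ] can [776.54388105 -56.00149953  80.        ]
[ 264.94424592 -593.52401236  205.56434021] [[ 4.07620740e-01 -9.13151318e-01  4.22218848e-05]
 [-9.13151319e-01 -4.07620738e-01  5.13250263e-05]
 [-2.96569996e-05 -5.94761150e-05 -9.99999998e-01]]
```

carry_out --targets '[0,0,-4,0,9.3]'

```text
time_s: 1.12
position: [263.9, -591.4, 242.4]
tool_rot: [-0.002, 0.839, -0.544, -0.004]
wrist_force: [-0.2, -1.2, 0.3]
grip_width: 93.1
```

carry_out --targets '[-2.8,-4.9,-0.6,0,9.3,-2.8,-4.9,-0.6,0,9.3,-2.8,-4.9,-0.6,0,9.3,-2.8,-4.9,-0.6,0,9.3,-2.8,-4.9,-0.6,0,9.3,-2.8,-4.9,-0.6,0,9.3,-2.8,-4.9,-0.6,0,9.3,-2.8,-4.9,-0.6,0,9.3]'

```text
time_s: 2.12
position: [532.5, -227.8, 294.0]
tool_rot: [-0.0, 0.839, -0.544, 0.0]
wrist_force: [1.3, -1.0, -0.8]
grip_width: 92.7
```

carry_out --targets '[0,0,0,0,9.3,0,0,0,0,9.3]'

```text
time_s: 2.38
position: [531.1, -229.8, 293.5]
tool_rot: [0.001, 0.839, -0.544, -0.0]
wrist_force: [0.1, -0.0, -0.9]
grip_width: 93.0
```

```bash
python3 - <<'E'
from h import *
s,p,R=st();print(p,np.round(R,3),s["joints"])
t=np.array([534,-222,193]);print("cm",R.T@(t-p)/10)
for n in("side","top"): cv2.imwrite(f"pics/{n}2.png",robot.snapshot(n)[:,:,::-1])
E
```

```text
[ 531.1322252  -229.82875542  293.46207252] [[ 0.407 -0.913 -0.001]
 [-0.913 -0.407 -0.001]
 [ 0.001  0.001 -1.   ]] [ 0.42504478  0.43236922 -0.08587285  1.49595096  0.03954435  1.21536024
 -0.81798463]
cm [-0.60330671 -0.59176077 10.04526036]
```

View pics/side2.png

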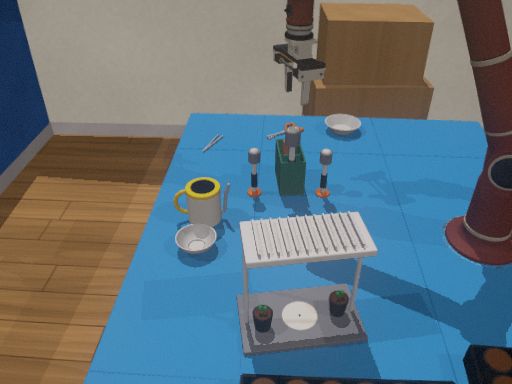

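View pics/top2.png

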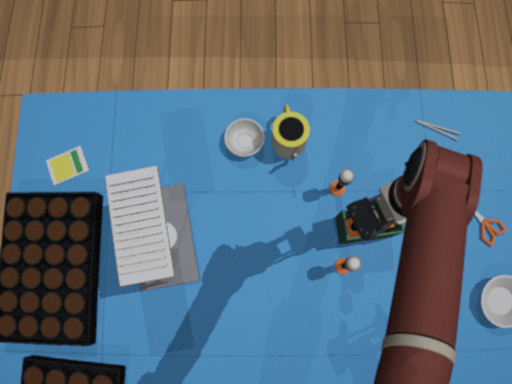

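The hand is above the caddy's meter: in the side picture the head is at (292,137) and the fingers are at about (297,85). Descending.

carry_out --targets '[-0.6,-0.6,1.0,0,9.3,0,0,2.0,0,9.3,0,0,2.0,0,9.3,0,0,2.0,0,9.3,0,0,2.0,0,9.3,0,0,1.0,0,9.3,0,0,0,0,9.3]'

```text
time_s: 3.35
position: [534.0, -221.2, 192.8]
tool_rot: [0.0, 0.839, -0.544, -0.001]
wrist_force: [0.3, -0.6, 0.4]
grip_width: 92.9
```

carry_out --targets '[0,0,0,0,4.0,0,0,0,0,4.0,0,0,0,0,4.0,0,0,0,0,4.0,0,0,0,0,4.0]' --grip_force 20

```text
time_s: 3.98
position: [534.7, -221.3, 193.7]
tool_rot: [-0.0, 0.839, -0.544, 0.0]
wrist_force: [1.2, -0.3, -0.2]
grip_width: 47.6
```

```bash
python3 - <<'E'
from h import *
s,p,R=st();print(p,np.round(R,3),s["joints"],s["wrist_force"],s["grip_width"])
cv2.imwrite(f"pics/side3.png",cv2.resize(robot.snapshot("side")[50:220,200:400,::-1],None,fx=3.5,fy=3.5))
E
```

```text
[ 534.69466863 -221.31940156  193.66838466] [[ 0.408 -0.913  0.   ]
 [-0.913 -0.408 -0.   ]
 [ 0.    -0.    -1.   ]] [ 0.41050726  0.51533819 -0.08707817  1.65255756  0.05181581  0.97564775
 -0.84527269] [ 1.17090159 -0.25109992 -0.15466004] 47.63489089755277
```

View pics/side3.png

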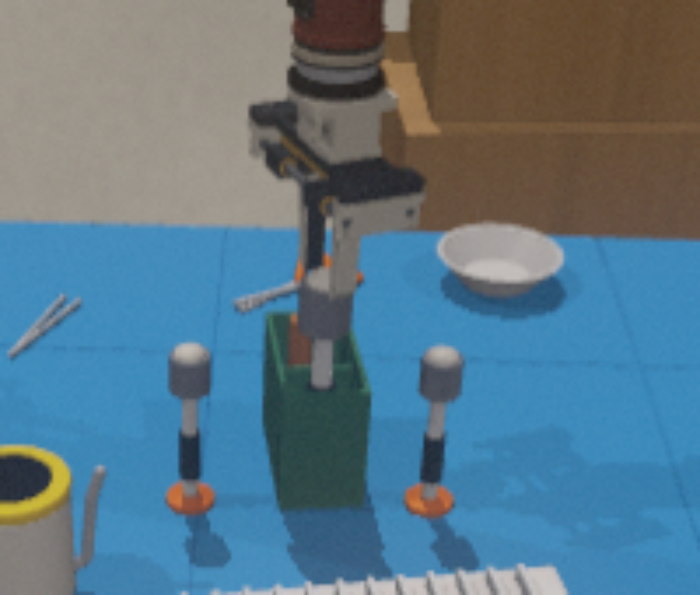

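The pads are on the head (opening 47.6 mm). I close a little longer, then lift straight up.

carry_out --targets '[0,0,0,0,3.5,0,0,0,0,3.5,0,0,-1.0,0,3.5,0,0,-2.0,0,3.5,0,0,-2.0,0,3.5,0,0,-2.0,0,3.5,0,0,-2.0,0,3.5,0,0,-2.0,0,3.5]' --grip_force 25

```text
time_s: 5.03
position: [534.1, -220.6, 304.1]
tool_rot: [-0.0, 0.839, -0.544, -0.001]
wrist_force: [-0.2, 0.0, 0.5]
grip_width: 35.2
```

carry_out --targets '[0,0,-2.0,0,3.5,0,0,-1.0,0,3.5,0,0,-1.0,0,3.5,0,0,0,0,3.5]'

```text
time_s: 5.52
position: [534.7, -221.2, 343.9]
tool_rot: [-0.0, 0.839, -0.544, 0.0]
wrist_force: [0.5, -0.3, -0.8]
grip_width: 35.3
```

```bash
python3 - <<'E'
from h import *
s,p,R=st();print(p,s["joints"],s["wrist_force"],s["grip_width"])
cv2.imwrite(f"pics/side4.png",cv2.resize(robot.snapshot("side")[20:220,200:400,::-1],None,fx=3,fy=3))
E
```

```text
[ 534.7367145  -221.23642814  343.88598274] [ 0.41052818  0.40500477 -0.08820099  1.39883388  0.03551941  1.33880576
 -0.82961534] [ 0.47378249 -0.31512104 -0.75543985] 35.329480928305735
```

View pics/side4.png

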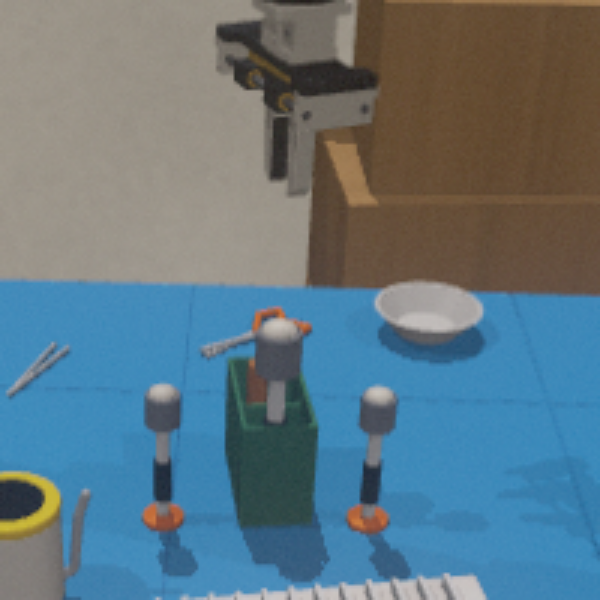

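The hand came up empty: the opening fell to 35 mm and the meter still stands in the caddy. I check where the fingertips show against where they should be.

```bash
python3 - <<'E'
from h import *
a=cv2.imread("pics/side4.png")
p=np.array([534.7,-221.2,343.9]);x=np.array([.408,-.913,0])
w=35.3/2
for s in(1,-1):
  for zz in(25,6,-59):
    for off in(0,12):
      u=proj("side",p+s*x*(w+off)-[0,0,zz])[0];print(s,zz,off,u,((u-[200,20])*3).round())
# at grasp time
p=np.array([534.7,-221.3,193.7])
for s in(1,-1): print("grasp tip",((proj("side",p+s*x*(23.8+6)-[0,0,25])[0]-[200,50])*3.5).round())
im=robot.snapshot("top");cv2.imwrite("pics/top4.png",cv2.resize(im[160:280,300:440,::-1],None,fx=5,fy=5))
E
```

```text
1 25 0 [292.22837441  92.58746529] [277. 218.]
1 25 12 [290.47799769  91.00677506] [271. 213.]
1 6 0 [292.51607256  86.28675928] [278. 199.]
1 6 12 [290.74926746  84.73985117] [272. 194.]
1 -59 0 [293.52997388  63.95835907] [281. 132.]
1 -59 12 [291.70505448  62.53791141] [275. 128.]
-1 25 0 [297.52781498  97.37572027] [293. 232.]
-1 25 12 [299.38227505  99.05220625] [298. 237.]
-1 6 0 [297.86665877  90.97407479] [294. 213.]
-1 6 12 [299.73951676  92.61571519] [299. 218.]
-1 -59 0 [299.06166348  68.26704726] [297. 145.]
-1 -59 12 [300.99973198  69.77770603] [303. 149.]
grasp tip [310. 305.]
grasp tip [339. 337.]
```

View pics/top4.png

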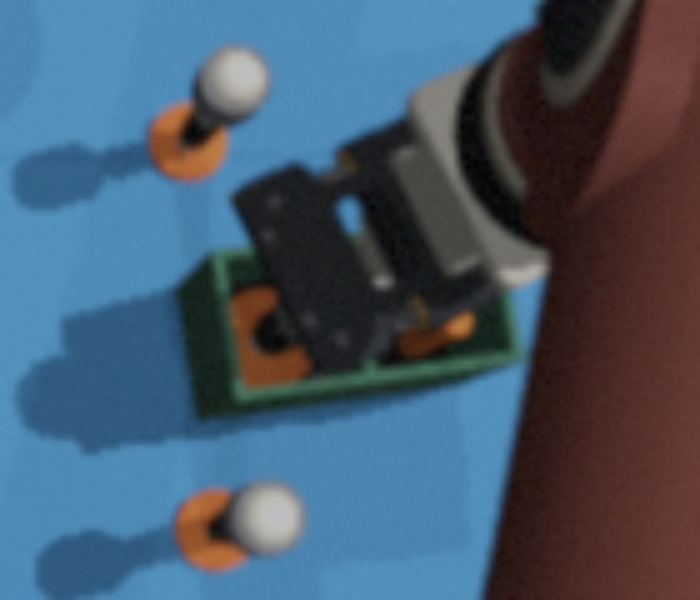

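```bash
python3 - <<'E'
from h import *
print(proj("side",[[0,0,0]]),proj("top",[[0,0,0],[534.7,-221.2,319],[534.7,-221.2,420]]))
im=robot.snapshot("side")[:,:,::-1];cv2.imwrite("pics/s5.png",cv2.resize(im[0:150,240:350],None,fx=4,fy=4,interpolation=0))
im=im.copy();
p=np.array([534.7,-221.2,343.9]);
for a,b in(([0,0,0],[100,0,0]),([0,0,0],[0,100,0]),([0,0,0],[0,0,100])):
    u=proj("side",[p+a,p+b]);print(u)
cv2.imwrite("pics/s6.png",im)
E
```

```text
[[481.55963304 239.65557169]] [[270.92239321 434.00503517]
 [379.54787177 209.66346188]
 [393.41975175 200.60837034]]
[[295.26191351  86.57761204]
 [259.23202802  85.67652641]]
[[295.26191351  86.57761204]
 [295.80962533 101.60929341]]
[[295.26191351  86.57761204]
 [296.98686784  51.23031511]]
```

View pics/s5.png

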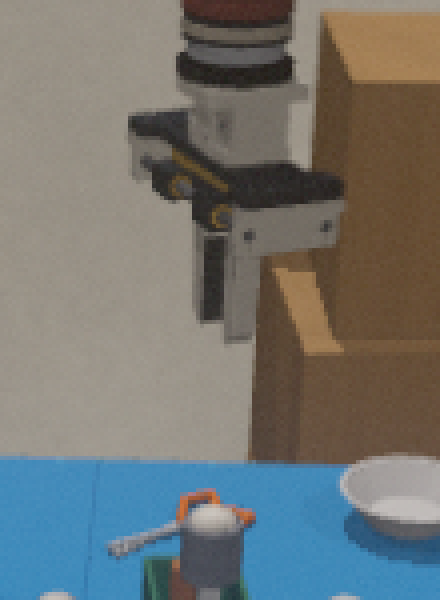

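View pics/s6.png

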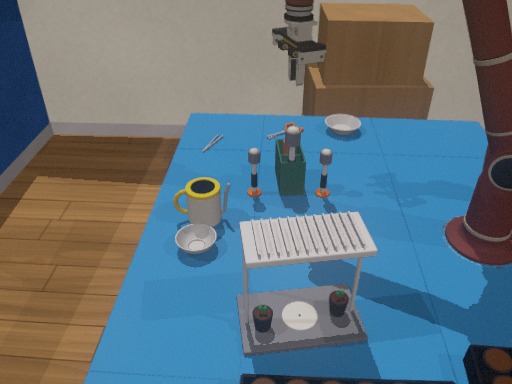

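```bash
python3 - <<'E'
from h import *
im=robot.snapshot("top")[:,:,::-1];cv2.imwrite("pics/t5.png",cv2.resize(im[180:250,335:415],None,fx=8,fy=8,interpolation=0))
x=np.array([.4076,-.9131,0])
p=np.array([264.9,-593.5,205.5])
for s in(1,-1):print("start tips",proj("side",p+s*x*(46.5+6)-[0,0,25]),proj("top",p+s*x*(52)-[0,0,25]))
a=cv2.imread("pics/side0.png");cv2.imwrite("pics/s0.png",cv2.resize(a[0:110,330:440],None,fx=5,fy=5,interpolation=0))
E
```

```text
start tips [[358.11117783  85.78652842]] [[541.50983086 320.99648533]]
start tips [[373.65203995  96.59069028]] [[505.98446741 341.48710895]]
```

View pics/t5.png

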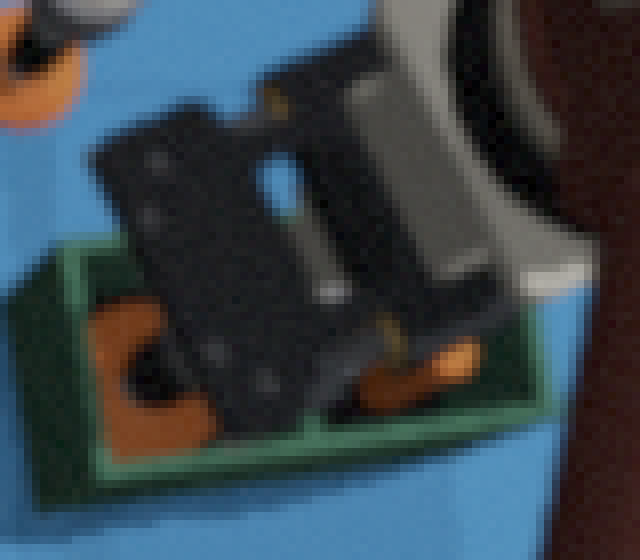

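View pics/s0.png

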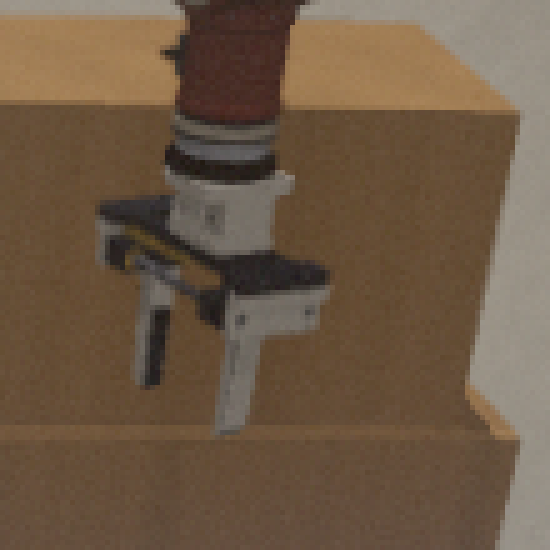

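In both pictures the fingertips show about 36 mm higher than the stated tool offset puts them: side tip rows are about 83 against 95 predicted, and the same at the start pose. The cameras agree with each other on everything else. So at the grasp the tips were only at the dome. I go by the pictures and descend about 34 mm deeper, checking before I close.

carry_out --targets '[0,0,0,0,9.3,0,0,2,0,9.3,0,0,3,0,9.3,0,0,3,0,9.3,0,0,3,0,9.3,0,0,3,0,9.3,0,0,2,0,9.3,0,0,0,0,9.3]'

```text
time_s: 6.72
position: [533.4, -220.8, 181.9]
tool_rot: [0.0, 0.839, -0.544, -0.002]
wrist_force: [-0.0, 0.4, 0.5]
grip_width: 92.7
```

```bash
python3 - <<'E'
from h import *
s,p,R=st();print(p,s["wrist_force"],s["grip_width"])
cv2.imwrite(f"pics/side6.png",cv2.resize(robot.snapshot("side")[70:200,230:350,::-1],None,fx=4.5,fy=4.5,interpolation=0))
E
```

```text
[ 533.37705442 -220.8441695   181.89156225] [-0.01056071  0.41013166  0.45013944] 92.72064648062913
```

View pics/side6.png

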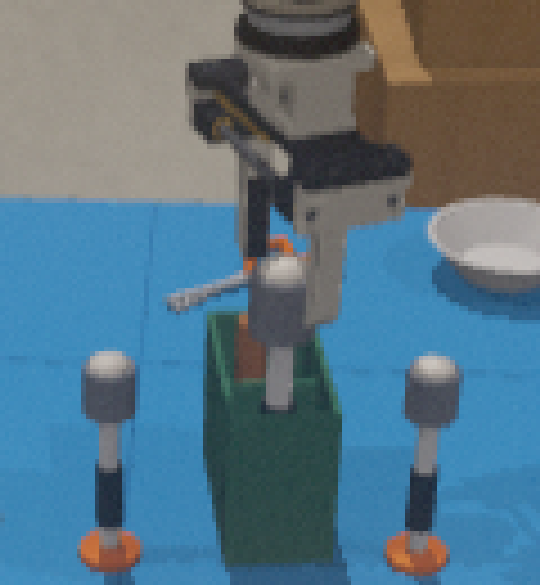

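The back finger is at crop (255,230) and the front one at (322,325), either side of the head (280,300). The tips are still only at the upper head, so I go 23 mm further down and then close.

carry_out --targets '[0,-0.2,1.0,0,9.3,0,0,1.3,0,9.3,0,0,0,0,4,0,0,0,0,3.5,0,0,0,0,3.5,0,0,0,0,3.5,0,0,0,0,3.5,0,0,0,0,3.5]' --grip_force 25

```text
time_s: 7.78
position: [536.6, -220.7, 160.8]
tool_rot: [-0.0, 0.839, -0.544, 0.0]
wrist_force: [0.7, 0.3, 1.2]
grip_width: 45.6
```

carry_out --targets '[0,0,0,0,3.5,0,0,0,0,3.5]'

```text
time_s: 8.02
position: [536.6, -220.6, 160.8]
tool_rot: [-0.0, 0.839, -0.544, 0.0]
wrist_force: [0.4, -0.1, 0.3]
grip_width: 45.6
```

```bash
python3 - <<'E'
from h import *
s,p,R=st();print(p,s["wrist_force"],s["grip_width"])
cv2.imwrite(f"pics/side7.png",cv2.resize(robot.snapshot("side")[70:200,230:350,::-1],None,fx=4.5,fy=4.5,interpolation=0))
E
```

```text
[ 536.64746667 -220.64608316  160.75153794] [ 0.42793226 -0.11370211  0.30103244] 45.635012388362924
```

View pics/side7.png

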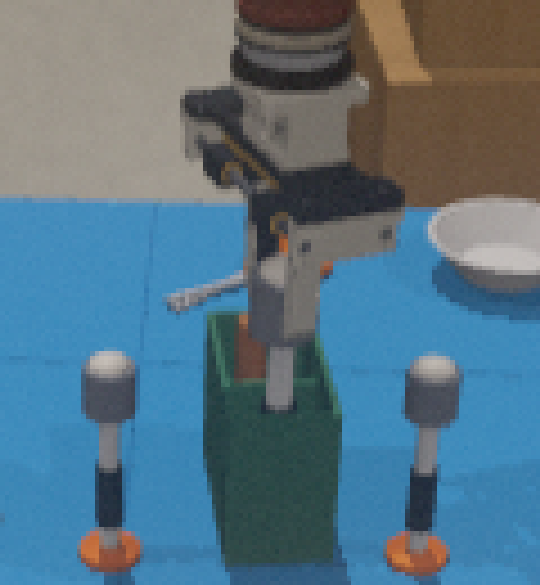

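The opening has stopped at 45.6 mm, which matches the 46 mm head. Lifting straight up.

carry_out --targets '[0,0,-1.0,0,3.5,0,0,-2.0,0,3.5,0,0,-2.0,0,3.5,0,0,-2.0,0,3.5,0,0,-2.0,0,3.5,0,0,-2.0,0,3.5,0,0,-2.0,0,3.5,0,0,-2.0,0,3.5]'

```text
time_s: 9.07
position: [535.8, -220.0, 311.0]
tool_rot: [0.0, 0.839, -0.544, -0.001]
wrist_force: [0.6, 0.2, -2.7]
grip_width: 45.7
```

```bash
python3 - <<'E'
from h import *
s,p,R=st();print(p,s["wrist_force"],s["grip_width"],s["joints"])
cv2.imwrite(f"pics/side8.png",cv2.resize(robot.snapshot("side")[0:220,200:400,::-1],None,fx=2.7,fy=2.7))
t=np.array([530,40,p[2]]);print(R.T@(t-p)/10)
E
```

```text
[ 535.76622555 -219.95124026  310.98475053] [ 0.57967112  0.23902939 -2.68392096] 45.66391533276583 [ 0.40891248  0.42350541 -0.08912116  1.46078532  0.03797672  1.26078554
 -0.83468298]
[-23.96955017 -10.07665359   0.02614545]
```

View pics/side8.png

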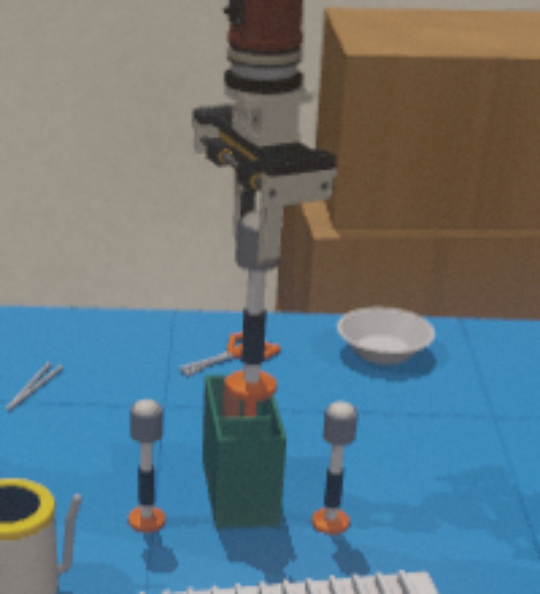

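It is lifted clear: the orange foot is above the caddy and the wrist force shows -2.7 N. I carry it to open table near (530,40).

carry_out --targets '[-1.5,-0.6,-0.5,0,3.5,-3.5,-1.45,0,0,3.5,-3.5,-1.45,0,0,3.5,-3.5,-1.45,0,0,3.5,-3.5,-1.45,0,0,3.5,-3.5,-1.45,0,0,3.5,-3.5,-1.45,0,0,3.5,-1.5,-0.7,0,0,3.5]'

```text
time_s: 10.12
position: [528.4, 43.5, 314.8]
tool_rot: [0.0, 0.84, -0.542, -0.002]
wrist_force: [0.3, -0.1, -2.3]
grip_width: 45.6
```

carry_out --targets '[0,0,1.0,0,3.5,0,0,2.5,0,3.5,0,0,3.0,0,3.5,0,0,3.0,0,3.5,0,0,3.0,0,3.5,0,0,2.0,0,3.5,0,0,1.0,0,3.5,0,0,0,0,3.5]'

```text
time_s: 11.12
position: [529.5, 38.1, 159.9]
tool_rot: [0.001, 0.838, -0.545, -0.0]
wrist_force: [-0.1, -0.4, -2.9]
grip_width: 45.8
```

```bash
python3 - <<'E'
from h import *
s,p,R=st();print(p,s["wrist_force"],s["grip_width"],s["joints"])
cv2.imwrite(f"pics/side9.png",cv2.resize(robot.snapshot("side")[50:250,200:400,::-1],None,fx=2.9,fy=2.9))
E
```

```text
[529.54094374  38.05004233 159.86392999] [-0.07239491 -0.40438711 -2.90115453] 45.77846221096994 [-0.0060533   0.48872602 -0.15840387  1.8230857   0.10053026  0.83931673
 -1.36645672]
```

View pics/side9.png

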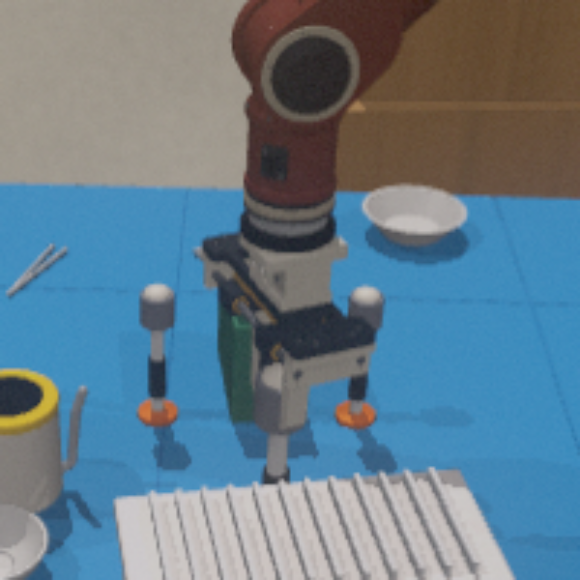

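carry_out --targets '[0,0,0.4,0,3.5,0,0,0.3,0,3.5,0,0,0.2,0,3.5,0,0,0,0,3.5]'

```text
time_s: 11.68
position: [529.8, 39.5, 151.5]
tool_rot: [0.0, 0.839, -0.544, -0.0]
wrist_force: [0.1, 0.1, -2.4]
grip_width: 45.5
```

carry_out --targets '[0,0,0.2,0,3.5,0,0,0,0,3.5]'

```text
time_s: 11.92
position: [529.8, 39.5, 149.5]
tool_rot: [0.0, 0.839, -0.544, -0.0]
wrist_force: [1.0, -0.2, -2.0]
grip_width: 45.7
```

carry_out --targets '[0,0,0.1,0,3.5,0,0,0,0,3.5]'

```text
time_s: 12.18
position: [530.1, 39.5, 148.7]
tool_rot: [-0.0, 0.839, -0.544, 0.0]
wrist_force: [-0.1, 0.1, -1.9]
grip_width: 45.6
```

carry_out --targets '[0,0,0.1,0,3.5,0,0,0,0,3.5]'

```text
time_s: 12.42
position: [530.5, 39.6, 148.7]
tool_rot: [-0.001, 0.839, -0.544, 0.001]
wrist_force: [-0.8, -0.7, 5.5]
grip_width: 45.3
```

The foot is on the table: the force turned to +5.5 N at z 148.7, as expected. Releasing and raising the hand.

carry_out --targets '[0,0,0,0,6,0,0,0,0,9.3,0,0,0,0,9.3,0,0,0,0,9.3,0,0,-2,0,9.3,0,0,-4,0,9.3,0,0,-5,0,9.3,0,0,-5,0,9.3]'

```text
time_s: 13.42
position: [529.6, 39.4, 309.0]
tool_rot: [0.0, 0.839, -0.544, -0.0]
wrist_force: [-0.2, -0.2, -0.2]
grip_width: 92.5
```

```bash
python3 - <<'E'
from h import *
s,p,R=st();print(p,s["wrist_force"],s["grip_width"],s["joints"])
cv2.imwrite(f"pics/side10.png",robot.snapshot("side")[:,:,::-1])
cv2.imwrite(f"pics/top10.png",robot.snapshot("top")[:,:,::-1])
E
```

```text
[529.63230343  39.42178317 308.98179483] [-0.22415136 -0.24159028 -0.21235799] 92.45725023265167 [ 0.00615585  0.34477959 -0.17382761  1.59458746  0.06243325  1.20802604
 -1.3307542 ]
```

View pics/side10.png

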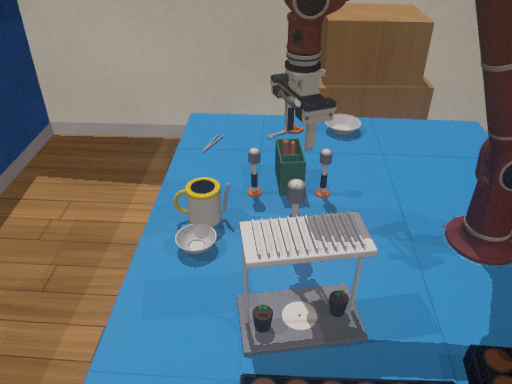

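View pics/top10.png

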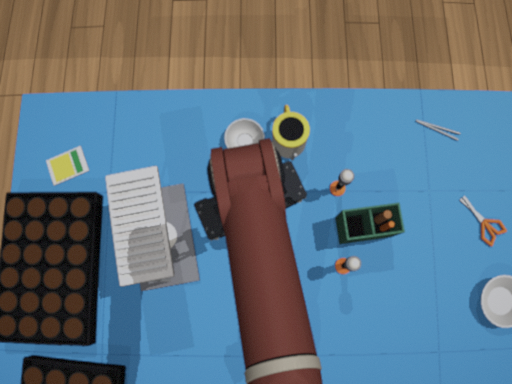

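The meter stands free at about (530,40), its head at side pixel (297,185). Moves cannot tilt the hand directly, so I fit the arm's kinematics to my recorded states to find where the wrist limit would force a lean.

```bash
cat > kin.py <<'E'
from h import *
data=[([1.12451447,0.61592421,-0.01260468,1.42487429,0.00811365,1.10338036,-0.04036908],[264.58,-592.82,204.39],[-6.669e-4,.838941,-.54422,-1.078e-3]),
([0.42504478,0.43236922,-0.08587285,1.49595096,0.03954435,1.21536024,-0.81798463],[531.13,-229.83,293.46],[0.001,.839,-.544,0]),
([0.41050726,0.51533819,-0.08707817,1.65255756,0.05181581,0.97564775,-0.84527269],[534.69,-221.32,193.67],[0,.839,-.544,0]),
([0.41052818,0.40500477,-0.08820099,1.39883388,0.03551941,1.33880576,-0.82961534],[534.74,-221.24,343.89],[0,.839,-.544,0]),
([-0.0060533,0.48872602,-0.15840387,1.8230857,0.10053026,0.83931673,-1.36645672],[529.54,38.05,159.86],[0.001,.838,-.545,0]),
([0.00615585,0.34477959,-0.17382761,1.59458746,0.06243325,1.20802604,-1.3307542],[529.63,39.42,308.98],[0,.839,-.544,0])]
def rz(a):return Ro.from_euler('z',a).as_matrix()
def ry(a):return Ro.from_euler('y',a).as_matrix()
def fk(q,P,sg):
    d1,d3,d5,d7,a3,o7=P
    z=np.array([0,0,1.]);x=np.array([1.,0,0])
    R=rz(sg[0]*q[0]);p=d1*z
    R=R@ry(q[1]);p=p+R@(d3*z); R=R@rz(sg[1]*q[2]);
    p=p+R@(a3*x); R=R@ry(q[3]); p=p-R@(a3*x)+R@(d5*z); R=R@rz(sg[2]*q[4]); R=R@ry(q[5]); p=p+R@(d7*z); R=R@rz(sg[3]*q[6]+o7)
    return p,R
E
cat > fit.py <<'E'
from kin import *
import itertools
best=None
for sg in itertools.product((1,-1),repeat=4):
  for o in(0,np.pi):
    def f(P):
        r=[]
        for q,p,qq in data:
            pp,R=fk(q,P,sg);T=Ro.from_quat([qq[1],qq[2],qq[3],qq[0]]).as_matrix()
            r+=list(pp-p)+list(300*(R-T).ravel())
        return r
    s=least_squares(f,[330,380,380,300,0,o])
    if best is None or s.cost<best[0]:best=(s.cost,sg,s.x,np.array(s.fun).reshape(-1,12)[:,:3])
print(best)
E
python3 fit.py; python3 -c "
from h import *
s,p,R=st();print(s['time_s'],p)"
```

```text
(np.float64(999.6113507146366), (-1, -1, -1, -1), array([ 7.30168900e+03,  6.66413488e+02,  3.44195622e+02,  7.48632151e+03,
       -1.70339795e+01,  3.14131886e+00]), array([[ 20.29719844,   7.17064327,  -6.2585497 ],
       [  2.18139098,   9.76980069,  -1.76676418],
       [ 17.40193621,  11.78321318,   2.95334947],
       [  9.3719475 ,  17.16359903,  -4.87255187],
       [ -5.72896591,   7.7845023 ,   8.83802383],
       [-12.50939238,  14.38740461,   1.10649251]]))
13.525 [533.23957741  40.09423296 313.49834653]
```

```bash
cat >> kin.py <<'E'
def fk2(q,P,d7=250.):
    d1,d3,d5,a1,b1,b2,b3=P[:7]
    R=rz(-q[0]);p=np.array([0,0,d1])+R@[a1,0,0]
    R=R@ry(q[1]);p=p+R@[0,b1,d3];R=R@rz(-q[2]);R=R@ry(q[3]);p=p+R@[0,b2,d5];R=R@rz(-q[4]);R=R@ry(q[5]);p=p+R@[0,b3,d7]
    return p,R@rz(-q[6]+np.pi)
E
cat > fit2.py <<'E'
from kin import *
f=lambda P:np.r_[np.concatenate([fk2(q,P)[0]-p for q,p,_ in data]),1e-2*P[3:7]]
s=least_squares(f,[300,400,400,80,0,0,0]);print(s.cost,s.x.round(1));print(s.fun[:-4].reshape(-1,3).round(1))
for q,p,qq in data:
    R=fk2(q,s.x)[1];T=Ro.from_quat([qq[1],qq[2],qq[3],qq[0]]).as_matrix();print(np.degrees(Ro.from_matrix(R.T@T).as_rotvec()).round(2))
E
python3 fit2.py
```

```text
0.029263866861571043 [ 1.749e+02  5.491e+02  3.725e+02  3.000e-01 -1.310e+01 -7.400e+00
 -1.400e+00]
[[-0.  -0.1  0. ]
 [ 0.   0.1 -0. ]
 [-0.1  0.  -0. ]
 [-0.  -0.  -0. ]
 [ 0.   0.1  0. ]
 [ 0.  -0.  -0. ]]
[ 0.  0. -0.]
[-0.03  0.03 -0.04]
[-0.01 -0.01 -0.02]
[-0.03 -0.01 -0.02]
[0.01 0.06 0.02]
[ 0.02  0.01 -0.03]
```

```bash
cat > ik.py <<'E'
from kin import *
P0=np.array([174.9,549.1,372.5,.3,-13.1,-7.4,-1.4])
LO=np.array([-3.12,-.3,-1.34,.26,-1.36,.01,-2.84]);HI=np.array([3.12,2.06,1.32,2.42,4.5,1.98,2.84])
def FK(q,d7):
    P=P0.copy();P[0]+=d7-250;return fk2(q,P,d7)
def tool(A,t,sx=1):
    A,t=np.radians(A),np.radians(t);z=np.array([np.cos(A)*np.sin(t),np.sin(A)*np.sin(t),-np.cos(t)]);x=sx*np.array([-np.sin(A),np.cos(A),0]);return np.c_[x,np.cross(z,x),z]
def IK(p,R,d7,q0s,w=300):
    best=(1e9,None)
    for q0 in q0s:
        f=lambda q:np.r_[FK(q,d7)[0]-p,w*(Ro.from_matrix(FK(q,d7)[1].T@R).as_rotvec())]
        s=least_squares(f,np.clip(q0,LO+.01,HI-.01),bounds=(LO,HI))
        if s.cost<best[0]:best=(s.cost,s.x)
        if best[0]<.5:break
    return best
E
cat > scan.py <<'E'
from ik import *
rng=np.random.default_rng(0)
mark=np.array([515.,291,12+62])
base=[-.5,.8,0,1.8,0,.9,0]
q0s=[np.array(base)+np.r_[rng.normal(0,.5),rng.normal(0,.4),rng.normal(0,.6),rng.normal(0,.3),rng.normal(0,.9),rng.normal(0,.4),rng.normal(0,1.2)] for _ in range(14)]
for d7 in(320,400):
  for A in(100,80,60,40):
    for t in(35,45,55):
      o=[]
      for sx in(1,-1):
        R=tool(A,t,sx);c,q=IK(mark+30*R[:,2],R,d7,q0s);o.append((round(c,1),q.round(2).tolist() if c<1 else ''))
      print(d7,A,t,o)
E
time python3 scan.py
```

```text
320 100 35 [(np.float64(0.0), [0.36, 1.1, -1.16, 1.86, 0.7, 0.57, 2.35]), (np.float64(0.0), [-0.1, 0.78, -0.27, 1.87, -0.82, 0.59, 0.6])]
320 100 45 [(np.float64(0.0), [0.44, 1.2, -1.21, 1.87, 0.61, 0.5, 2.52]), (np.float64(0.0), [-0.1, 0.83, -0.15, 1.88, -1.11, 0.77, 0.93])]
320 100 55 [(np.float64(0.0), [0.53, 1.37, -1.33, 1.87, 0.65, 0.52, 2.57]), (np.float64(0.0), [0.27, 1.01, -0.67, 1.87, -0.82, 0.57, 0.77])]
320 80 35 [(np.float64(0.0), [0.19, 0.86, -0.77, 2.02, 0.15, 0.12, 2.53]), (np.float64(0.0), [-0.06, 0.75, -0.36, 2.03, -1.23, 0.31, 0.7])]
320 80 45 [(np.float64(0.0), [0.34, 0.99, -0.92, 2.07, -0.04, 0.01, 2.84]), (np.float64(0.1), [0.31, 0.96, -0.86, 2.06, -1.36, 0.06, 1.0])]
320 80 55 [(np.float64(0.0), [0.49, 1.2, -1.13, 2.1, 2.35, 0.09, 0.61]), (np.float64(0.0), [0.49, 1.2, -1.12, 2.1, 2.44, 0.08, -2.62])]
320 60 35 [(np.float64(0.0), [0.2, 0.89, -0.91, 2.15, 2.15, 0.31, 0.21]), (np.float64(0.0), [0.05, 0.78, -0.64, 2.15, 2.89, 0.18, 2.55])]
320 60 45 [(np.float64(0.0), [0.35, 1.07, -1.11, 2.23, 2.48, 0.51, 0.05]), (np.float64(0.0), [0.41, 1.19, -1.28, 2.23, 2.27, 0.6
[... 1426 characters left out ...]
float64(0.0), [0.23, 0.86, -0.82, 2.24, 2.56, 0.29, -0.16]), (np.float64(0.0), [0.12, 0.8, -0.64, 2.24, 3.05, 0.25, 2.46])]
400 60 45 [(np.float64(0.0), [0.49, 1.2, -1.21, 2.33, 2.45, 0.63, 0.2]), (np.float64(0.0), [0.22, 0.91, -0.67, 2.34, 3.36, 0.5, 2.31])]
400 60 55 [(np.float64(0.0), [0.59, 1.41, -1.25, 2.4, 2.71, 0.72, 0.19]), (np.float64(0.0), [0.3, 1.05, -0.66, 2.4, 3.56, 0.74, 2.31])]
400 40 35 [(np.float64(0.0), [-0.04, 0.78, -0.64, 2.35, 2.64, 0.56, -0.74]), (np.float64(0.0), [-0.15, 0.74, -0.46, 2.35, 2.85, 0.51, 2.16])]
400 40 45 [(np.float64(94.8), ''), (np.float64(98.8), '')]
400 40 55 [(np.float64(925.5), ''), (np.float64(939.5), '')]
real	2m26.498s
user	2m21.637s
sys	0m0.394s
```

```bash
cat > path.py <<'E'
from ik import *
d7=360;A=100;t=40
for sx in(1,-1):
    R=tool(A,t,sx)
    q=np.array([-np.radians(A),.6,0,.9,0,.9,1.57*sx]);p0=np.array([700*np.cos(np.radians(A)),700*np.sin(np.radians(A)),450.])
    rs=[IK(p0,R,d7,[np.array([-np.radians(A),.6,0,.9,0,.9,s])]) for s in(1.57,-1.57)]
    c,q=min(rs,key=lambda a:a[0]);print("sx",sx,c,q.round(2))
    way=[p0,[300,550,450],[500,200,400],[560,-120,300],[530,-60,140],[530,40,62]+30*R[:,2],[550,60,110]+30*R[:,2],[515,291,110]+30*R[:,2],[515,291,74]+30*R[:,2]]
    for a,b in zip(way[:-1],way[1:]):
        a,b=np.array(a,float),np.array(b,float)
        for k in range(1,7):
            p=a+(b-a)*k/6
            # min-motion: add small regularisation
            f=lambda x:np.r_[FK(x,d7)[0]-p,300*Ro.from_matrix(FK(x,d7)[1].T@R).as_rotvec(),2*(x-q)]
            s=least_squares(f,np.clip(q,LO+1e-3,HI-1e-3),bounds=(LO,HI));q=s.x;e=np.abs(s.fun[:6]).max()
        print(b.round(),q.round(2),round(e,1))
E
python3 path.py
```

```text
sx 1 4.2706018607870274e-20 [-2.24  0.22  0.57  1.65 -0.23  0.62  1.74]
[300. 550. 450.] [-0.92  0.2   0.14  1.64 -0.72  0.99  2.84] 0.1
[500. 200. 400.] [ 0.74  0.65 -1.34  1.52 -0.02  1.22  2.84] 3.6
[ 560. -120.  300.] [ 0.94  0.97 -1.34  1.24  0.31  1.59  2.84] 77.0
[530. -60. 140.] [ 1.01  1.12 -1.34  1.66  0.51  1.16  2.84] 40.4
[527.  59.  39.] [ 0.9   1.31 -1.32  1.77  0.66  0.95  2.83] 0.0
[547.  79.  87.] [ 0.85  1.23 -1.34  1.72  0.57  0.98  2.83] 0.0
[512. 310.  87.] [ 0.47  1.12 -1.23  1.86  0.61  0.6   2.48] 0.0
[512. 310.  51.] [ 0.45  1.17 -1.18  1.87  0.65  0.55  2.49] 0.0
sx -1 1.0838398747105365e-12 [-1.71  0.2  -0.11  1.63  0.1   0.61 -1.69]
[300. 550. 450.] [-0.85  0.2   0.06  1.64 -0.7   0.98 -0.32] 0.0
[500. 200. 400.] [-0.19  0.36  0.29  1.56 -0.77  1.49  0.44] 0.0
[ 560. -120.  300.] [ 0.32  0.7   0.35  1.27 -0.69  1.76  0.89] 0.0
[530. -60. 140.] [ 0.25  0.78  0.32  1.61 -0.74  1.39  1.09] 0.0
[527.  59.  39.] [ 0.11  0.87  0.23  1.8  -0.91  1.1   1.16] 0.0
[547.  79.  87.] [ 0.07  0.81  0.24  1.74 -0.89  1.17  1.04] 0.0
[512. 310.  87.] [-0.27  0.75  0.13  1.88 -1.11  0.91  0.9 ] 0.0
[512. 310.  51.] [-0.25  0.81  0.11  1.89 -1.16  0.87  0.97] 0.0
```

carry_out --targets '[0,0,-2.0,-10.5,9.3,0,0,-2.0,-10.5,9.3,0,0,-2.0,-10.5,9.3,0,0,-2.0,-10.5,9.3,0,0,-2.0,-10.5,9.3,0,0,-2.0,-10.5,9.3,0,0,-2.0,-10.5,9.3,0,0,0,-2.5,9.3]'

```text
time_s: 14.52
position: [530.4, 39.6, 448.2]
tool_rot: [-0.0, 0.996, 0.089, 0.001]
wrist_force: [-0.3, 0.3, -0.8]
grip_width: 93.2
```

```bash
python3 - <<'E'
from h import *
s,p,R=st();print(s["time_s"],p,R.round(3),s["joints"].round(3))
for a,b in(([530,40,0],[400,440,0]),([400,440,0],[120,660,0]),([120,660,0],[-120,690,0])):print(R.T@(np.array(b)-a)/10)
E
```

```text
14.525 [530.4253091   39.61841525 448.17614361] [[ 0.984  0.177  0.002]
 [ 0.177 -0.984  0.001]
 [ 0.002 -0.    -1.   ]] [ 0.176  0.316 -0.442  1.276  0.133  1.576 -0.068]
[-5.72071733e+00 -4.16686140e+01  1.31727828e-03]
[-23.66768497 -26.60525049  -0.0365343 ]
[-23.09105439  -7.19732744  -0.04104672]
```

carry_out --targets '[-0.8,-5.95,0,0,9.3,-0.8,-5.95,0,0,9.3,-0.8,-5.95,0,0,9.3,-0.8,-5.95,0,0,9.3,-0.8,-5.95,0,0,9.3,-0.8,-5.95,0,0,9.3,-0.8,-5.95,0,0,9.3,-3.95,-4.4,0,0,9.3]'

```text
time_s: 15.52
position: [355.8, 478.0, 444.3]
tool_rot: [0.001, 0.996, 0.087, -0.001]
wrist_force: [-0.1, 1.1, 0.2]
grip_width: 92.7
```

carry_out --targets '[-3.95,-4.4,0,0,9.3,-3.95,-4.4,0,0,9.3,-3.95,-4.4,0,0,9.3,-3.95,-4.4,0,0,9.3,-3.95,-4.4,0,0,9.3,-5.8,-1.8,0,0,9.3,-5.8,-1.8,0,0,9.3,-5.8,-1.8,0,0,9.3]'

```text
time_s: 16.52
position: [-59.9, 681.3, 446.3]
tool_rot: [0.001, 0.996, 0.088, 0.0]
wrist_force: [-0.9, 0.8, -0.3]
grip_width: 92.8
```

```bash
python3 - <<'E'
from h import *
s,p,R=st();print(s["time_s"],p,R.round(3),s["joints"].round(3),np.hypot(*p[:2]),np.degrees(np.arctan2(p[1],p[0])))
E
```

```text
16.525 [-59.85594003 681.34221281 446.28387378] [[ 0.985  0.174  0.001]
 [ 0.174 -0.985 -0.002]
 [ 0.     0.002 -1.   ]] [-1.492  0.655 -0.563  0.739  0.342  1.814 -1.696] 683.9663328833024 95.02054736936296
```

Now I push outward and up past the tool-down limit, a little at a time, to see if the hand leans.

carry_out --targets '[0,-3,-3,0,9.3,0,-3,-3,0,9.3,0,-3,-3,0,9.3,0,-3,-3,0,9.3]'

```text
time_s: 17.02
position: [-49.7, 747.5, 500.5]
tool_rot: [-0.055, 0.997, 0.053, -0.012]
wrist_force: [-1.0, -1.0, 19.5]
grip_width: 92.6
```

```bash
python3 - <<'E'
from h import *
s,p,R=st();print(s["time_s"],p,R.round(3),s["joints"].round(3),np.hypot(*p[:2]),np.degrees(np.arctan2(p[1],p[0])))
E
```

```text
17.025 [-49.68881628 747.51605566 500.53086134] [[ 0.994  0.104 -0.03 ]
 [ 0.107 -0.988  0.109]
 [-0.018 -0.112 -0.994]] [-1.668  0.787  0.078  0.262 -0.087  1.981 -1.549] 749.1656905769394 93.80296504890642
```

It leans: 6.3 degrees, toward +y, as I want. I go up and slightly in, which should lean it further.

carry_out --targets '[0,2,-4,0,9.3,0,2,-5,0,9.3,0,2,-5,0,9.3,0,2,-5,0,9.3]'

```text
time_s: 17.52
position: [-44.3, 668.5, 672.5]
tool_rot: [-0.176, 0.982, 0.057, -0.03]
wrist_force: [-0.8, 1.0, 0.2]
grip_width: 93.1
```

```bash
cat > s.py <<'E'
from h import *
s,p,R=st();z=R[:,2];print(round(s["time_s"],2),p.round(1),s["joints"].round(3),"r",np.hypot(*p[:2]).round(),"az",np.degrees(np.arctan2(p[1],p[0])).round(1));print("R",R.round(3).tolist(),"tilt",np.degrees(np.arccos(-z[2])).round(1),"A",np.degrees(np.arctan2(z[1],z[0])).round(1),"F",s["wrist_force"].round(1),s["grip_width"].round(1))
E
python3 s.py
```

```text
17.52 [-44.3 668.5 672.5] [-1.69   0.55   0.275  0.264 -0.275  1.981 -1.52 ] r 670.0 az 93.8Traceback (most recent call last):
  File "s.py", line 2, in <module>
    s,p,R=st();z=R[:,2];print(round(s["time_s"],2),p.round(1),s["joints"].round(3),"r",np.hypot(*p[:2]).round(),"az",np.degrees(np.arctan2(p[1],p[0])).round(1));print("R",R.round(3).tolist(),"tilt",np.degrees(np.arccos(-z[2])).round(1),"A",np.degrees(np.arctan2(z[1],z[0])).round(1),"F",s["wrist_force"].round(1),s["grip_width"].round(1))
                                                                                                                                                                                                                                                                                                                         ^^^^^^^^^^^^^^^^^^^^^
AttributeError: 'float' object has no attribute 'round'
```

carry_out --targets '[0,1.6,-4.5,0,9.3,0,1.4,-5,0,9.3,0,1.2,-5,0,9.3,0,1.0,-5,0,9.3,0,0.8,-5,0,9.3]'

```text
time_s: 18.15
position: [-24.5, 557.1, 811.2]
tool_rot: [-0.284, 0.957, 0.054, -0.036]
wrist_force: [0.1, -0.4, 0.3]
grip_width: 92.9
```

```bash
sed -i 's/s\["grip_width"\].round(1)/s["grip_width"]/' s.py; python3 s.py
```

```text
18.15 [-24.5 557.1 811.2] [-1.596  0.319 -0.04   0.264 -0.061  1.981 -1.558] r 558.0 az 92.5
R [[0.992, 0.082, -0.1], [0.123, -0.833, 0.539], [-0.039, -0.547, -0.836]] tilt 33.2 A 100.5 F [ 0.1 -0.4  0.3] 92.9219134623672
```

33 degrees, heading 100.5 degrees, which is almost exactly the lamp's y. A little more, with a small roll correction.

carry_out --targets '[0,0.7,-4.5,-2,9.3,0,0.6,-4.5,-2,9.3,0,0.5,-4.5,0,9.3,0,0,0,0,9.3]'

```text
time_s: 18.65
position: [-12.5, 491.8, 869.8]
tool_rot: [-0.338, 0.937, 0.084, -0.027]
wrist_force: [0.2, -0.6, -0.2]
grip_width: 92.9
```

```bash
python3 s.py
```

```text
18.65 [-12.5 491.8 869.8] [-1.519  0.21  -0.136  0.263 -0.038  1.982 -1.49 ] r 492.0 az 91.5
R [[0.984, 0.14, -0.108], [0.176, -0.757, 0.629], [0.006, -0.638, -0.77]] tilt 39.6 A 99.7 F [ 0.2 -0.6 -0.2] 92.87542592620134
```

carry_out --targets '[0,0.7,-4,0,9.3,0,0.7,-4,0,9.3,0,0.6,-4,0,9.3,0,0,0,0,9.3]'

```text
time_s: 19.15
position: [0.4, 431.2, 912.7]
tool_rot: [-0.382, 0.92, 0.082, -0.028]
wrist_force: [0.2, 0.5, 0.7]
grip_width: 93.1
```

```bash
python3 s.py
```

```text
19.15 [4.000e-01 4.312e+02 9.127e+02] [-1.319  0.121 -0.357  0.263 -0.013  1.982 -1.489] r 431.0 az 90.0
R [[0.985, 0.129, -0.115], [0.172, -0.695, 0.698], [0.01, -0.707, -0.707]] tilt 45.0 A 99.3 F [0.2 0.5 0.7] 93.12127138460785
```

carry_out --targets '[0,0.5,-4,0,9.3,0,0.5,-4,0,9.3,0,0,0,0,9.3]'

```text
time_s: 19.52
position: [11.1, 387.4, 937.1]
tool_rot: [-0.409, 0.909, 0.078, -0.028]
wrist_force: [0.5, 0.5, -0.5]
grip_width: 93.0
```

```bash
python3 s.py; python3 - <<'E'
from kin import *
s,p,R=st()
D=[(q,np.array(pp)) for q,pp,_ in data]+[(s["joints"],p),(np.array([-1.596,0.319,-0.04,0.264,-0.061,1.981,-1.558]),np.array([-24.5,557.1,811.2])),(np.array([-1.519,.21,-.136,.263,-.038,1.982,-1.49]),np.array([-12.5,491.8,869.8]))]
f=lambda P:np.concatenate([fk2(q,P,P[7])[0]-pp for q,pp in D])
o=least_squares(f,[285,549,372,0,-13,-7,-1,360]);print(o.x.round(2),o.fun.reshape(-1,3).round(1))
for n in("side","top"): cv2.imwrite(f"pics/{n}11.png",robot.snapshot(n)[:,:,::-1])
E
```

```text
19.52 [ 11.1 387.4 937.1] [-0.92   0.073 -0.751  0.263 -0.009  1.982 -1.484] r 388.0 az 88.4
R [[0.986, 0.119, -0.116], [0.165, -0.653, 0.739], [0.012, -0.748, -0.664]] tilt 48.4 A 98.9 F [ 0.5  0.5 -0.5] 93.01691264685026
[ 2.5521e+02  5.5043e+02  3.7238e+02 -3.0000e-01 -1.1840e+01 -8.2500e+00
 -1.8200e+00  3.3148e+02] [[-0.1 -0.  -0.1]
 [-0.  -0.   0. ]
 [-0.  -0.  -0. ]
 [-0.  -0.   0. ]
 [ 0.1 -0.   0. ]
 [ 0.  -0.   0. ]
 [-0.  -0.   0.1]
 [-0.4 -0.2  0.3]
 [ 0.1  0.2 -0.3]]
```

View pics/top11.png

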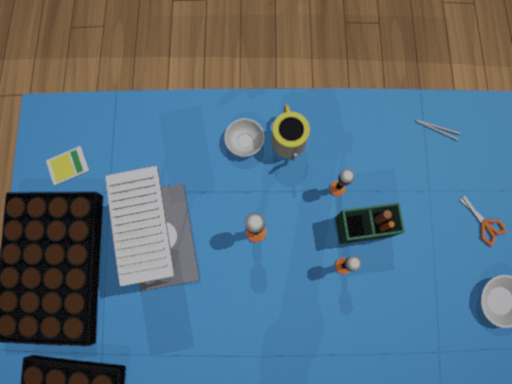

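View pics/side11.png

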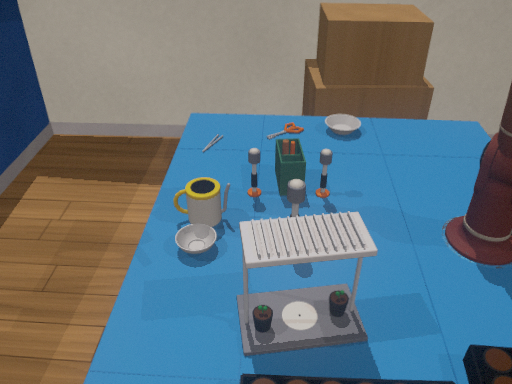

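The meter stands at top (254,222), and the hand now leans 48 degrees. I measure the foot and plan the path.

```bash
python3 - <<'E'
import cv2
b=cv2.imread("pics/top11.png");cv2.imwrite("pics/t11.png",cv2.resize(b[195:260,225:290],None,fx=9,fy=9,interpolation=0))
E
cat > path2.py <<'E'
import ik
from ik import *
ik.P0[:]=[255.21-331.48+250,550.43,372.38,-.3,-11.84,-8.25,-1.82]
d7=331.48
s,p0,R=st();q=s["joints"];zt=R[:,2]
pre=np.array([530,39.5,62.])-150*zt; g=np.array([530,39.5,62.])+30*zt
way=[p0,[150,360,850],[350,250,700],[500,60,500],pre-120*zt,pre,g,g+[20,20,45],np.array([515,291,74+10])+30*zt+[.155*120,-.988*120,20],np.array([515,291,74+6])+30*zt]
for a,b in zip(way[:-1],way[1:]):
    a,b=np.array(a,float),np.array(b,float);n=max(2,int(np.linalg.norm(b-a)/50));mx=0
    for k in range(1,n+1):
        p=a+(b-a)*k/n
        f=lambda x:np.r_[FK(x,d7)[0]-p,300*Ro.from_matrix(FK(x,d7)[1].T@R).as_rotvec(),2*(x-q)]
        o=least_squares(f,np.clip(q,LO+1e-3,HI-1e-3),bounds=(LO,HI));mx=max(mx,np.abs(o.x-q).max());q=o.x;e=np.abs(o.fun[:6]).max()
    print(b.round(),q.round(2),"err",round(e,1),"maxstep",round(mx,2),"cm",(R.T@(b-a)/10).round(2),n)
E
python3 path2.py
```

```text
[150. 360. 850.] [-0.52 -0.07 -0.1   0.84 -0.77  1.82 -0.86] err 0.0 maxstep 0.53 cm [13.17 10.    1.93] 3
[350. 250. 700.] [-0.26  0.06  0.22  1.19 -0.9   1.86 -0.16] err 0.0 maxstep 0.16 cm [17.69 20.8  -0.49] 5
[500.  60. 500.] [ 0.08  0.38  0.34  1.33 -0.85  1.9   0.51] err 0.0 maxstep 0.13 cm [11.36 29.17 -2.46] 6
[ 562. -159.  242.] [ 0.39  0.82  0.35  1.26 -0.76  1.8   1.  ] err 0.0 maxstep 0.11 cm [ 2.12 34.39  0.29] 6
[548. -71. 162.] [ 0.28  0.82  0.32  1.53 -0.81  1.56  1.09] err 0.0 maxstep 0.14 cm [ 0. -0. 12.] 2
[526.  62.  42.] [ 0.13  0.92  0.24  1.79 -0.99  1.23  1.24] err 0.0 maxstep 0.11 cm [ 0.  0. 18.] 3
[546.  82.  87.] [ 0.09  0.85  0.25  1.74 -0.98  1.28  1.13] err 0.0 maxstep 0.06 cm [ 2.36 -4.43 -1.76] 2
[530. 195.  84.] [-0.07  0.82  0.19  1.85 -1.11  1.14  1.1 ] err 0.0 maxstep 0.08 cm [ 0.28 -7.37  8.72] 2
[511. 313.  60.] [-0.23  0.84  0.11  1.9  -1.28  0.99  1.1 ] err 0.0 maxstep 0.09 cm [ 0.14 -6.19 10.55] 2
```

View pics/t11.png

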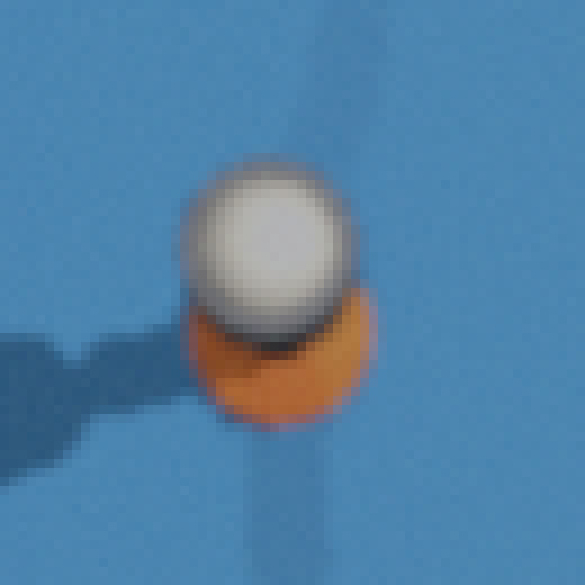

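carry_out --targets '[2.2,1.7,0.3,0,9.3,2.2,1.7,0.3,0,9.3,2.2,1.7,0.3,0,9.3,2.2,1.7,0.3,0,9.3,2.2,1.7,0.3,0,9.3,2.2,1.7,0.3,0,9.3]'

```text
time_s: 20.38
position: [140.3, 358.3, 856.8]
tool_rot: [-0.406, 0.91, 0.085, -0.028]
wrist_force: [0.2, 0.2, 0.7]
grip_width: 93.3
```

```bash
python3 s.py; python3 -c "
from h import *
f=onz('top',(256.5,232.4),10);h=onz('top',(255,222.7),195);print(f,h)"; python3 path2.py
```

```text
20.38 [140.3 358.3 856.8] [-0.233 -0.066 -0.349  0.805 -0.806  1.852 -0.857] r 385.0 az 68.6
R [[0.984, 0.132, -0.119], [0.177, -0.657, 0.733], [0.019, -0.743, -0.669]] tilt 48.0 A 99.2 F [0.2 0.2 0.7] 93.29396824143882
[525.44087382  34.96265155  10.        ] [526.7180283   35.49122978 195.        ]
[150. 360. 850.] [-0.23 -0.06 -0.34  0.83 -0.81  1.84 -0.83] err 0.0 maxstep 0.01 cm [0.98 0.52 0.47] 2
[350. 250. 700.] [-0.    0.07 -0.08  1.18 -0.87  1.85 -0.17] err 0.0 maxstep 0.16 cm [17.45 21.01 -0.4 ] 5
[500.  60. 500.] [ 0.26  0.37  0.05  1.32 -0.77  1.82  0.44] err 0.0 maxstep 0.12 cm [11.02 29.31 -2.33] 6
[ 562. -158.  243.] [ 0.52  0.8   0.09  1.26 -0.64  1.72  0.9 ] err 0.0 maxstep 0.1 cm [ 1.76 34.27  0.46] 6
[548. -70. 162.] [ 0.42  0.8   0.06  1.52 -0.69  1.45  0.98] err 0.0 maxstep 0.14 cm [ 0.  0. 12.] 2
[526.  61.  42.] [ 0.29  0.9  -0.02  1.78 -0.85  1.08  1.12] err 0.0 maxstep 0.13 cm [ 0.  0. 18.] 3
[546.  81.  87.] [ 0.24  0.84 -0.01  1.74 -0.84  1.14  1.01] err 0.0 maxstep 0.05 cm [ 2.41 -4.39 -1.78] 2
[530. 194.  84.] [ 0.1   0.81 -0.08  1.84 -0.97  0.98  0.99] err 0.0 maxstep 0.08 cm [ 0.38 -7.41  8.68] 2
[511. 313.  60.] [-0.06  0.84 -0.17  1.89 -1.14  0.8   1.  ] err 0.0 maxstep 0.09 cm [ 0.22 -6.25 10.52] 2
```

carry_out --targets '[3.7,4.3,0,0,9.3,3.7,4.3,0,0,9.3,3.7,4.3,0,0,9.3,3.7,4.3,0,0,9.3,3.7,4.3,0,0,9.3,1.9,4.9,-0.4,0,9.3,1.9,4.9,-0.4,0,9.3,1.9,4.9,-0.4,0,9.3]'

```text
time_s: 21.38
position: [428.0, 154.8, 599.6]
tool_rot: [-0.405, 0.91, 0.085, -0.028]
wrist_force: [0.9, 0.5, -0.3]
grip_width: 93.1
```

carry_out --targets '[1.9,4.9,-0.4,0,9.3,1.9,4.9,-0.4,0,9.3,1.9,4.9,-0.4,0,9.3,0.3,5.5,0,0,9.3,0.3,5.5,0,0,9.3,0,0,0,0,9.3]'

```text
time_s: 22.12
position: [525.0, -12.9, 414.9]
tool_rot: [-0.406, 0.91, 0.081, -0.031]
wrist_force: [0.6, 0.8, 0.9]
grip_width: 92.8
```

```bash
python3 s.py; python3 - <<'E'
from h import *
s,p,R=st();g=np.array([528,37.,62]);zt=R[:,2]
for d in(150,120):print(d,(R.T@(g-d*zt-p)/10).round(2))
for n in("side","top"): cv2.imwrite(f"pics/{n}12.png",robot.snapshot(n)[:,:,::-1])
E
```

```text
22.12 [525.  -12.9 414.9] [ 0.323  0.499  0.115  1.354 -0.735  1.796  0.637] r 525.0 az -1.4
R [[0.985, 0.122, -0.123], [0.173, -0.658, 0.733], [0.009, -0.743, -0.669]] tilt 48.0 A 99.5 F [0.6 0.8 0.9] 92.79331993751897
150 [ 0.85 22.99 12.22]
120 [ 0.85 22.99 15.22]
```

View pics/side12.png

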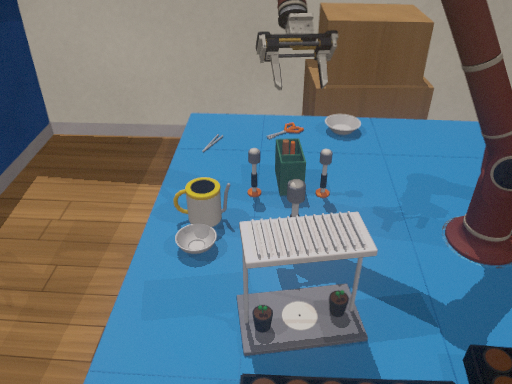

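View pics/top12.png

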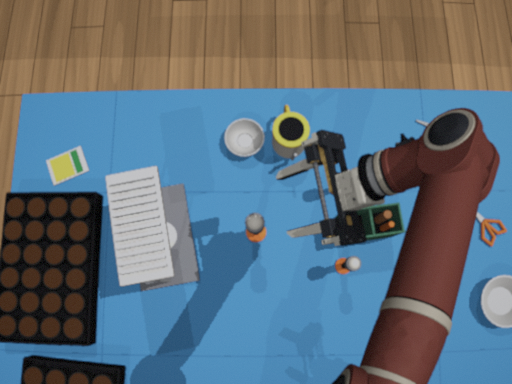

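Both fingertips now show clearly: side (279,84) and (323,86), top (277,179) and (290,235). I triangulate them for the true tool offset.

```bash
python3 - <<'E'
import cv2
a=cv2.imread("pics/side12.png");b=cv2.imread("pics/top12.png")
cv2.imwrite("pics/s12.png",cv2.resize(a[15:100,245:350],None,fx=6,fy=6,interpolation=0))
cv2.imwrite("pics/t12.png",cv2.resize(b[125:255,265:385],None,fx=4.5,fy=4.5,interpolation=0))
E
```

```text
(no output)
```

View pics/s12.png

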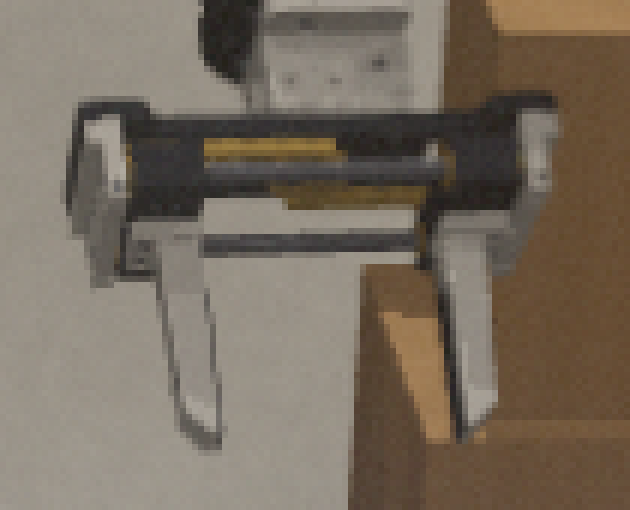

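View pics/t12.png

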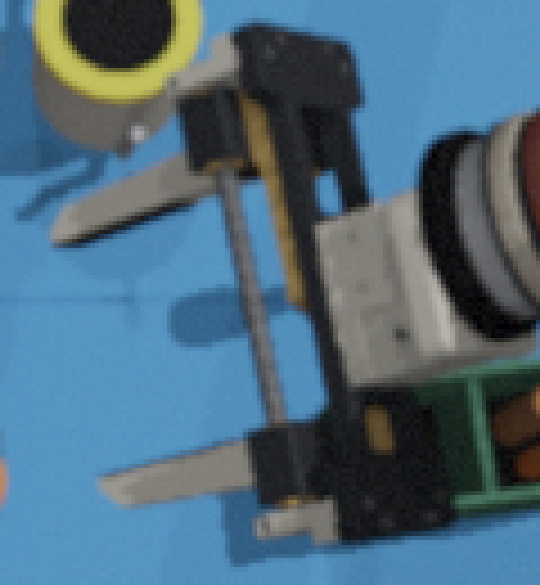

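```bash
python3 - <<'E'
from h import *
s,p,R=st()
ts=[]
for us,ut in(((279.2,85.8),(277.9,175.)),((324.7,85.),(290.1,234.3))):
    X,e=tri(np.array(us),np.array(ut));ts.append(X);print(X.round(1),e.round(2),"in tool:",(R.T@(X-p)).round(1))
m=np.mean(ts,0);print("mid",m,(R.T@(m-p)).round(1), np.linalg.norm(ts[0]-ts[1]))
E
```

```text
[579.7 -10.3 432.3] 0.64 in tool: [ 54.   -1.7 -14.8]
[473.7 -30.7 428.5] 0.19 in tool: [-54.    0.4 -14.5]
mid [526.71646406 -20.47972993 430.41489954] [  0.   -0.6 -14.6] 108.06902621569499
```

The true fingertips lie at tool z = -14 with the hand centred sideways, so the grasp point is about 32 mm behind the reported TCP. Moving to the pre-grasp on the approach line.

```bash
python3 - <<'E'
from h import *
s,p,R=st();g=np.array([526.5,35.5,62]);zt=R[:,2]
d=R.T@(g+28*zt-p)/10;print(d.round(2))
E
```

```text
[ 0.27 23.64 30.09]
```

carry_out --targets '[0.05,4.7,2.4,0,9.3,0.05,4.7,2.4,0,9.3,0.05,4.7,2.4,0,9.3,0.05,4.7,2.4,0,9.3,0.05,4.8,2.4,0,9.3,0,0,0,0,9.3]'

```text
time_s: 22.98
position: [543.9, -77.2, 163.7]
tool_rot: [-0.407, 0.909, 0.084, -0.029]
wrist_force: [-0.6, 1.5, 0.9]
grip_width: 93.0
```

```bash
python3 s.py; python3 - <<'E'
from h import *
s,p,R=st();g=np.array([526.5,35.5,62]);zt=R[:,2]
d=R.T@(g+28*zt-p)/10;print(d.round(2))
a=robot.snapshot("side")[:,:,::-1];b=robot.snapshot("top")[:,:,::-1]
cv2.imwrite("pics/s13.png",cv2.resize(a[60:230,220:380],None,fx=3.4,fy=3.4))
cv2.imwrite("pics/t13.png",cv2.resize(b[160:300,220:380],None,fx=4,fy=4))
E
```

```text
22.98 [543.9 -77.2 163.7] [ 0.409  0.801  0.108  1.526 -0.703  1.474  1.008] r 549.0 az -8.1
R [[0.984, 0.13, -0.121], [0.177, -0.655, 0.735], [0.017, -0.744, -0.668]] tilt 48.1 A 99.3 F [-0.6  1.5  0.9] 93.01066699578598
[ 0.11 -0.04 18.08]
```

View pics/s13.png

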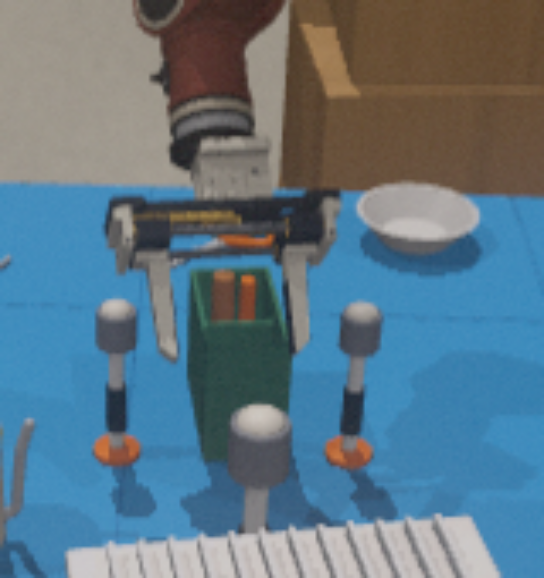

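View pics/t13.png

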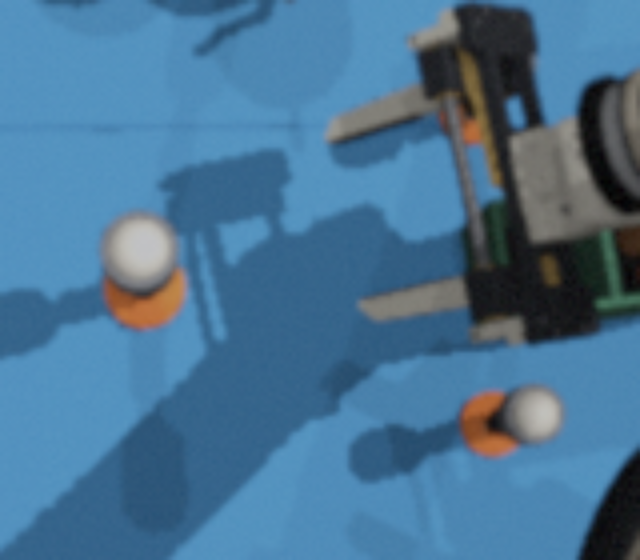

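The open jaw is lined up on the meter: fingertips at crop (335,135) and (365,308), heading for the foot at (144,285). Advancing along the tool axis.

carry_out --targets '[0,0,3.5,0,9.3,0,0,3.5,0,9.3,0,0,3.0,0,9.3,0,0,2.5,0,9.3,0,0,0,0,9.3]'

```text
time_s: 23.7
position: [531.0, 15.4, 84.9]
tool_rot: [-0.406, 0.909, 0.088, -0.025]
wrist_force: [-0.9, -0.1, -0.0]
grip_width: 93.2
```

```bash
python3 s.py; python3 - <<'E'
from h import *
s,p,R=st();g=np.array([526.5,35.5,62]);zt=R[:,2]
d=R.T@(g+28*zt-p)/10;print(d.round(2))
a=robot.snapshot("side")[:,:,::-1];b=robot.snapshot("top")[:,:,::-1]
cv2.imwrite("pics/s14.png",cv2.resize(a[110:230,230:370],None,fx=4,fy=4))
cv2.imwrite("pics/t14.png",cv2.resize(b[175:275,220:340],None,fx=5,fy=5))
E
```

```text
23.7 [531.   15.4  84.9] [ 0.314  0.848  0.053  1.725 -0.805  1.217  1.099] r 531.0 az 1.7
R [[0.983, 0.139, -0.116], [0.179, -0.655, 0.734], [0.026, -0.743, -0.669]] tilt 48.0 A 99.0 F [-0.9 -0.1 -0. ] 93.15887747963177
[-0.14  0.32  5.86]
```

View pics/s14.png

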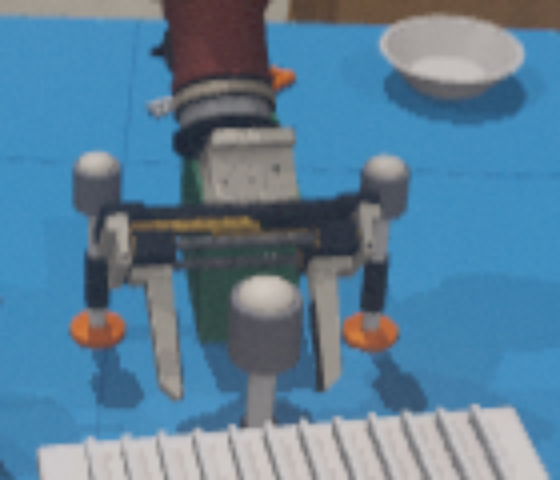

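View pics/t14.png

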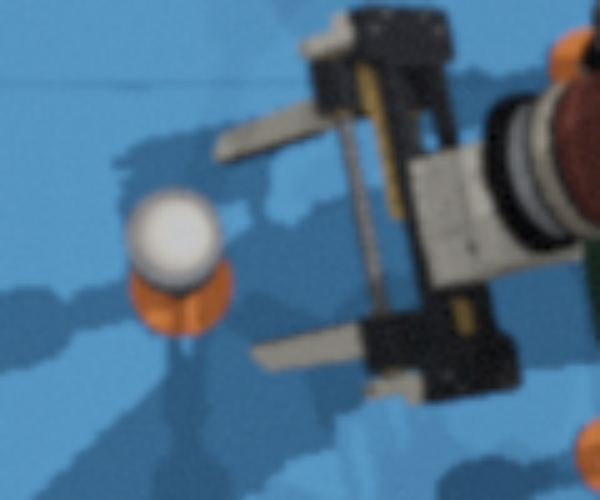

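carry_out --targets '[-0.1,0.15,2.2,1.5,9.3,0,0.15,2.2,0,9.3,0,0,1.4,0,9.3,0,0,0,0,9.3]'

```text
time_s: 24.3
position: [523.2, 53.2, 41.6]
tool_rot: [-0.405, 0.911, 0.073, -0.031]
wrist_force: [-0.7, 0.5, -0.7]
grip_width: 92.9
```

```bash
python3 s.py; python3 - <<'E'
from h import *
s,p,R=st();g=np.array([526.5,35.5,62]);zt=R[:,2]
d=R.T@(g+28*zt-p)/10;print(d.round(2))
a=robot.snapshot("side")[:,:,::-1];b=robot.snapshot("top")[:,:,::-1]
cv2.imwrite("pics/s15.png",cv2.resize(a[130:230,240:360],None,fx=5,fy=5))
cv2.imwrite("pics/t15.png",cv2.resize(b[180:260,230:330],None,fx=6,fy=6))
E
```

```text
24.3 [523.2  53.2  41.6] [ 0.274  0.898  0.027  1.793 -0.873  1.104  1.13 ] r 526.0 az 5.8
R [[0.987, 0.109, -0.115], [0.158, -0.661, 0.734], [0.004, -0.743, -0.669]] tilt 48.0 A 98.9 F [-0.7  0.5 -0.7] 92.9319850411861
[ 0.05 -0.31  0.09]
```

View pics/s15.png

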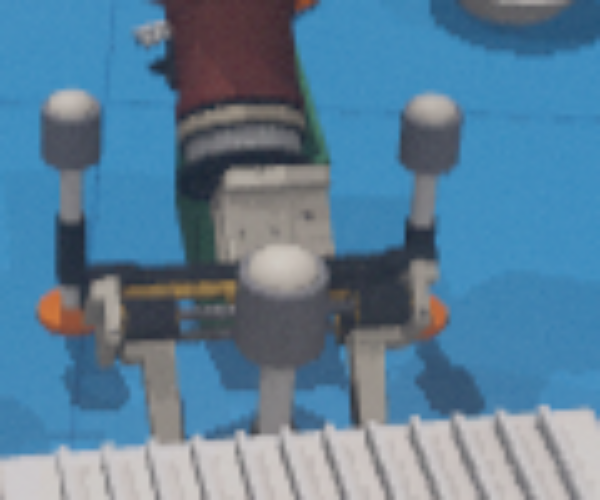

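View pics/t15.png

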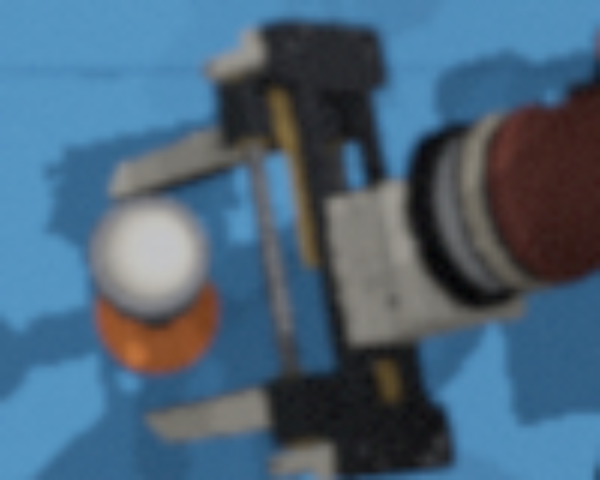

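The jaw straddles the sleeve, and the hand's cross bar is clear of the head. A few mm deeper, then close firmly.

carry_out --targets '[0,-0.25,0.4,0,9.3,0,0,0,0,9.3,0,0,0,0,4,0,0,0,0,3,0,0,0,0,2.6,0,0,0,0,2.0,0,0,0,0,1.5,0,0,0,0,1.5]' --grip_force 40

```text
time_s: 25.4
position: [522.2, 57.6, 40.3]
tool_rot: [-0.405, 0.911, 0.073, -0.031]
wrist_force: [-0.5, 0.0, -0.6]
grip_width: 37.2
```

carry_out --targets '[0,0,0,0,1.5,0,0,0,0,1.5]'

```text
time_s: 25.65
position: [522.9, 57.7, 40.5]
tool_rot: [-0.405, 0.911, 0.073, -0.03]
wrist_force: [1.6, 0.9, 0.3]
grip_width: 23.2
```

```bash
python3 s.py; python3 - <<'E'
from h import *
a=robot.snapshot("side")[:,:,::-1];b=robot.snapshot("top")[:,:,::-1]
cv2.imwrite("pics/s16.png",cv2.resize(a[130:230,240:360],None,fx=5,fy=5))
cv2.imwrite("pics/t16.png",cv2.resize(b[180:260,230:330],None,fx=6,fy=6))
E
```

```text
25.65 [522.9  57.7  40.5] [ 0.269  0.898  0.023  1.799 -0.88   1.095  1.131] r 526.0 az 6.3
R [[0.988, 0.108, -0.114], [0.157, -0.661, 0.734], [0.004, -0.743, -0.67]] tilt 48.0 A 98.8 F [1.6 0.9 0.3] 23.180068238608207
```

View pics/s16.png

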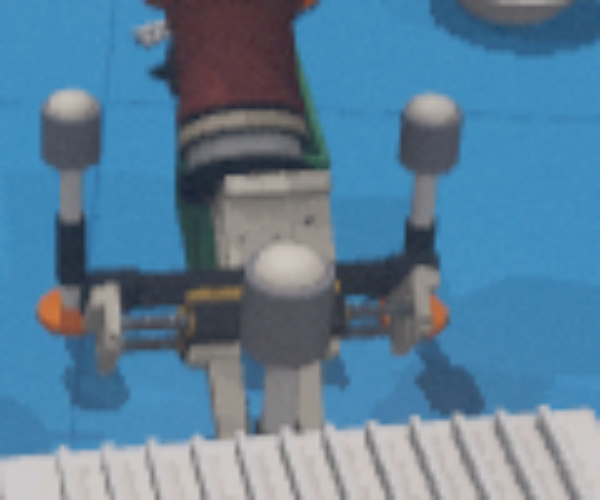

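View pics/t16.png

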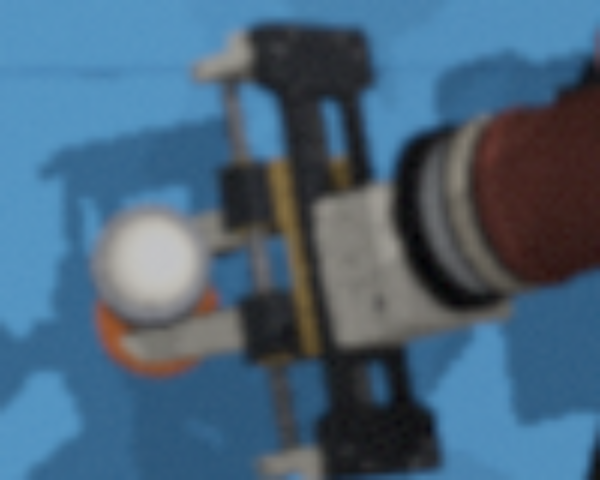

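The opening is 23.2 mm, which is the sleeve (24 mm), and the meter stays upright. I compute the lift and the carry.

```bash
python3 - <<'E'
from h import *
s,p,R=st()
print(s["grip_width"],"lift10",(R.T@[0,0,10]).round(3)/10,"carry",(R.T@np.array([-11.5,255.5,0])/10).round(3),"per unit y",R.T@[0,1,0],R.T@[1,0,0])
E
```

```text
23.061409995315454 lift10 [ 0.004  -0.7427 -0.6697] carry [  2.882 -17.01   18.881] per unit y [ 0.15723515 -0.66086404  0.73385   ] [ 0.98755297  0.10825148 -0.11410851]
```

carry_out --targets '[0,0,0,0,1.5,0,-0.37,-0.33,0,1.5,0,-0.37,-0.33,0,1.5,0,-0.37,-0.33,0,1.5,0,-0.37,-0.34,0,1.5,0,0,0,0,1.5]' --grip_force 45

```text
time_s: 26.5
position: [522.3, 57.6, 60.6]
tool_rot: [-0.405, 0.911, 0.073, -0.03]
wrist_force: [0.6, 0.0, -2.5]
grip_width: 22.9
```

```bash
python3 s.py; python3 - <<'E'
from h import *
a=robot.snapshot("side")[:,:,::-1];b=robot.snapshot("top")[:,:,::-1]
cv2.imwrite("pics/s17.png",cv2.resize(a[130:230,240:360],None,fx=5,fy=5))
cv2.imwrite("pics/t17.png",cv2.resize(b[180:260,230:330],None,fx=6,fy=6))
E
```

```text
26.5 [522.3  57.6  60.6] [ 0.265  0.864  0.03   1.799 -0.868  1.12   1.104] r 525.0 az 6.3
R [[0.987, 0.109, -0.115], [0.158, -0.661, 0.733], [0.004, -0.742, -0.67]] tilt 47.9 A 98.9 F [ 0.6  0.  -2.5] 22.93624904859094
```

View pics/s17.png

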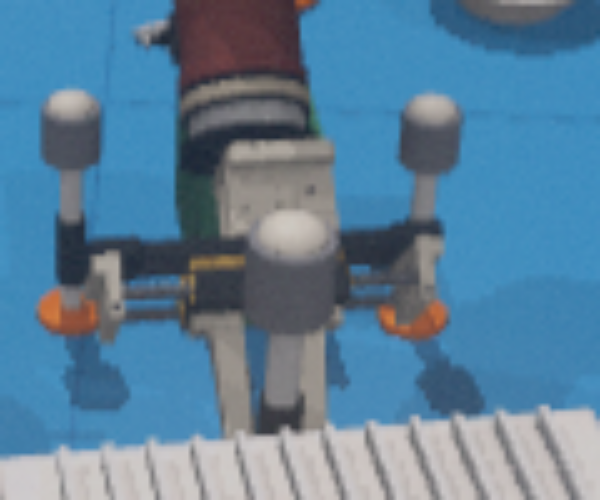

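View pics/t17.png

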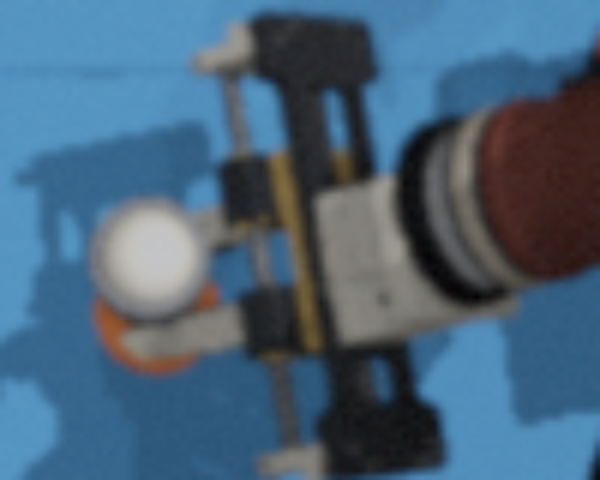

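Lifted 20 mm and upright. Carrying in toward the lamp: first half, then a check.

carry_out --targets '[0.11,-0.65,0.73,0,1.5,0.22,-1.31,1.45,0,1.5,0.22,-1.31,1.45,0,1.5,0.22,-1.31,1.45,0,1.5,0.22,-1.31,1.45,0,1.5,0.11,-0.66,0.72,0,1.5,0,0,0,0,1.5]'

```text
time_s: 27.48
position: [517.2, 156.8, 60.4]
tool_rot: [-0.405, 0.911, 0.074, -0.031]
wrist_force: [-0.1, -0.5, -3.3]
grip_width: 23.2
```

```bash
python3 s.py; python3 - <<'E'
from h import *
a=robot.snapshot("side")[:,:,::-1];b=robot.snapshot("top")[:,:,::-1]
cv2.imwrite("pics/s18.png",cv2.resize(a[150:370,220:390],None,fx=2.7,fy=2.7))
cv2.imwrite("pics/t18.png",cv2.resize(b[150:300,100:330],None,fx=3.4,fy=3.4))
E
```

```text
27.48 [517.2 156.8  60.4] [ 0.137  0.841 -0.034  1.878 -0.985  0.994  1.076] r 540.0 az 16.9
R [[0.987, 0.109, -0.116], [0.159, -0.66, 0.734], [0.003, -0.743, -0.669]] tilt 48.0 A 99.0 F [-0.1 -0.5 -3.3] 23.151020768785642
```

View pics/s18.png

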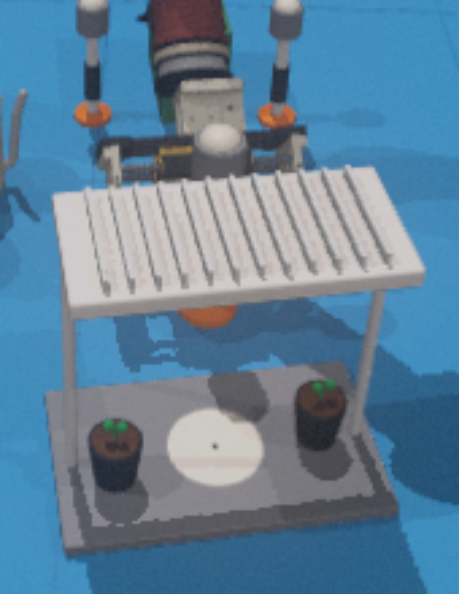

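View pics/t18.png

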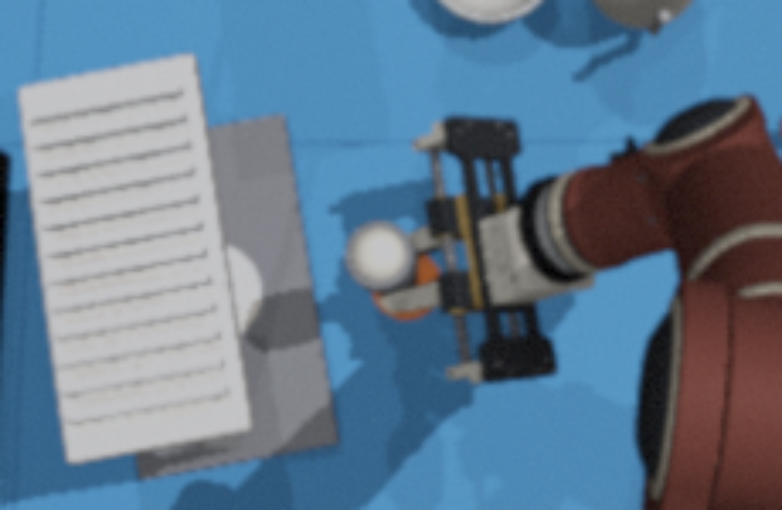

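```bash
python3 - <<'E'
from h import *
m=[521.5,134.5]
print("top head",proj("top",[*m,215]),"foot",proj("top",[*m,30]))
print("side dome",proj("side",[*m,225]),"foot",proj("side",[*m,30]))
a=robot.snapshot("side")[:,:,::-1];b=robot.snapshot("top")[:,:,::-1]
cv2.imwrite("pics/s19.png",cv2.resize(a[185:280,260:340],None,fx=6,fy=6,interpolation=0))
cv2.imwrite("pics/t19.png",cv2.resize(b[205:255,195:255],None,fx=9,fy=9,interpolation=0))
E
```

```text
top head [[210.91441488 224.02460844]] foot [[218.93991907 233.20545825]]
side dome [[300.78056987 197.54030852]] foot [[296.44593487 259.9556707 ]]
```

View pics/s19.png

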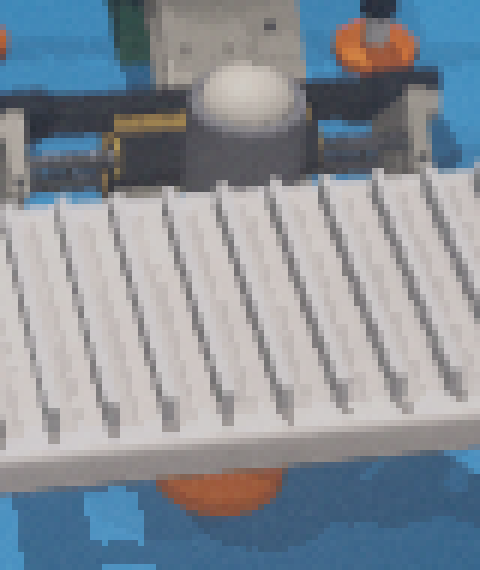

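View pics/t19.png

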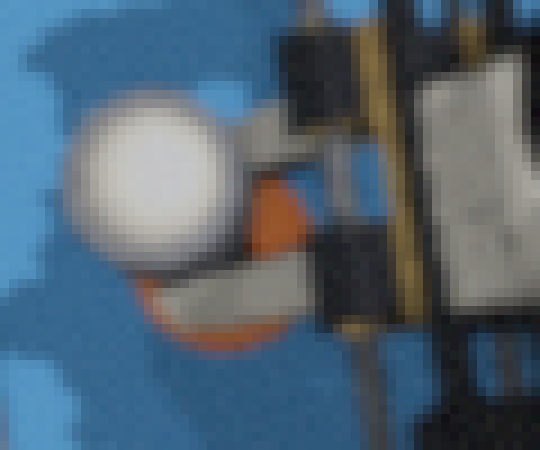

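The meter is upright within about a degree and the dome top is near 225 mm, 10 mm under the panel. Continuing in.

carry_out --targets '[0.12,-0.65,0.72,0,1.5,0.23,-1.3,1.445,0,1.5,0.23,-1.3,1.445,0,1.5,0.23,-1.3,1.445,0,1.5,0.23,-1.3,1.445,0,1.5,0.12,-0.65,0.72,0,1.5,0,0,0,0,1.5]'

```text
time_s: 28.55
position: [513.2, 254.6, 60.4]
tool_rot: [-0.405, 0.911, 0.074, -0.031]
wrist_force: [-0.0, -1.3, -2.3]
grip_width: 22.9
```

```bash
python3 s.py; python3 - <<'E'
from h import *
a=robot.snapshot("side")[:,:,::-1];b=robot.snapshot("top")[:,:,::-1]
cv2.imwrite("pics/s20.png",cv2.resize(a[180:370,220:390],None,fx=3.1,fy=3.1))
cv2.imwrite("pics/t20.png",cv2.resize(b[150:300,100:330],None,fx=3.4,fy=3.4))
s,p,R=st();print((R.T@(np.array([510.8,313.1,60.5])-p)/10).round(3))
E
```

```text
28.55 [513.2 254.6  60.4] [ 0.003  0.835 -0.099  1.907 -1.105  0.881  1.036] r 573.0 az 26.4
R [[0.987, 0.109, -0.116], [0.159, -0.66, 0.734], [0.003, -0.743, -0.669]] tilt 48.0 A 99.0 F [-0.  -1.3 -2.3] 22.860336400335644
[ 0.626 -4.075  4.423]
```

View pics/s20.png

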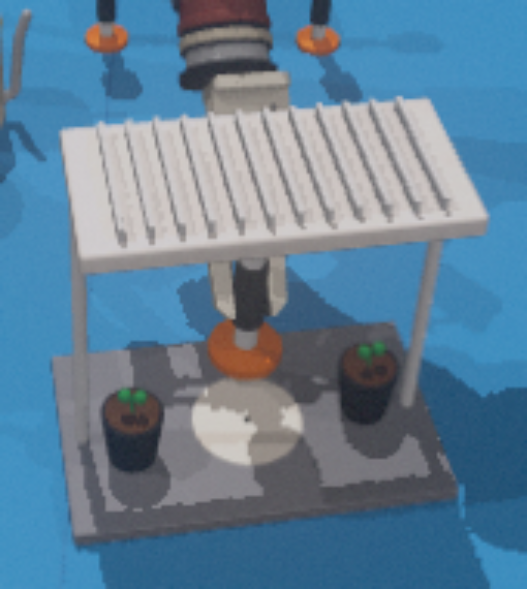

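View pics/t20.png

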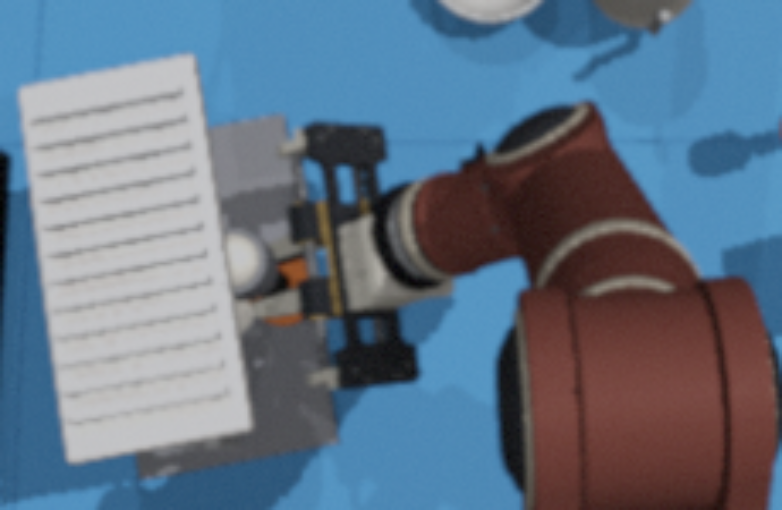

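The head goes in under the panel and the foot heads for the disc, clear of both pots. Last 58 mm.

carry_out --targets '[0.15,-1.0,1.1,0,1.5,0.17,-1.05,1.15,0,1.5,0.15,-1.0,1.1,0,1.5,0.15,-1.0,1.08,0,1.5,0,0,0,0,1.5]'

```text
time_s: 29.28
position: [509.2, 316.1, 61.2]
tool_rot: [-0.406, 0.91, 0.074, -0.032]
wrist_force: [0.2, -0.6, -3.4]
grip_width: 23.4
```

```bash
python3 s.py; python3 - <<'E'
from h import *
a=robot.snapshot("side")[:,:,::-1];b=robot.snapshot("top")[:,:,::-1]
cv2.imwrite("pics/s21.png",cv2.resize(a[250:350,240:360],None,fx=5,fy=5))
cv2.imwrite("pics/t21.png",cv2.resize(b[150:300,100:330],None,fx=3.4,fy=3.4))
print(proj("side",[[515,291,12],[515,291,20],[515,291,32]]))
E
```

```text
29.27 [509.2 316.1  61.2] [-0.083  0.837 -0.137  1.903 -1.174  0.816  1.004] r 599.0 az 31.8
R [[0.987, 0.11, -0.118], [0.161, -0.659, 0.734], [0.003, -0.744, -0.668]] tilt 48.1 A 99.1 F [ 0.2 -0.6 -3.4] 23.36572715238365
[[299.88076754 314.7107398 ]
 [300.08091419 312.39930692]
 [300.38441771 308.89023375]]
```

View pics/s21.png

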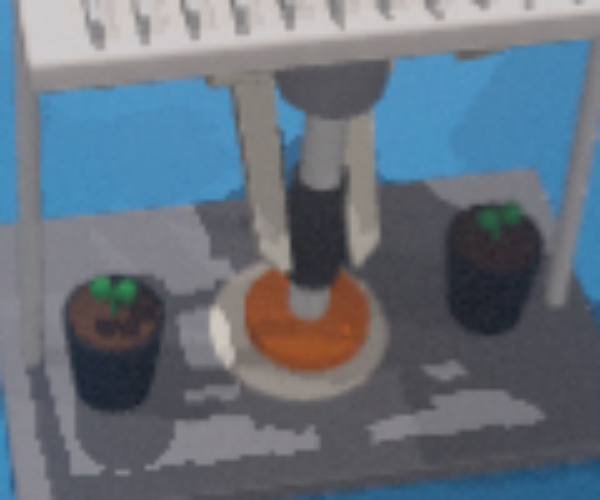

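View pics/t21.png

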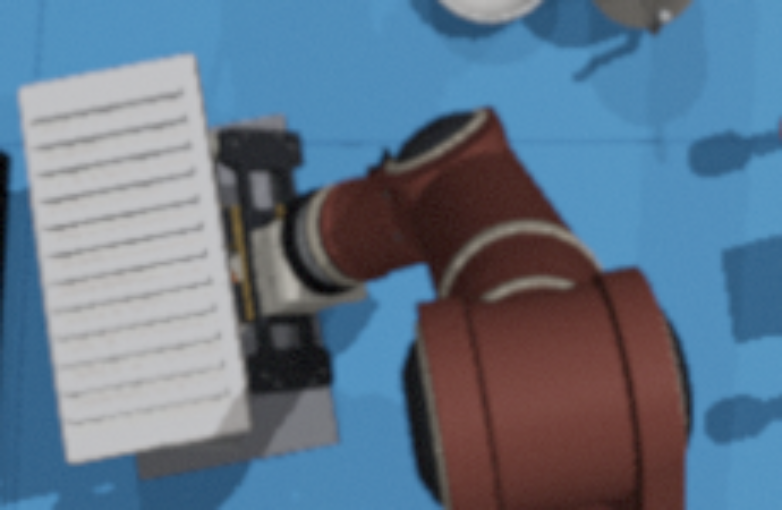

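```bash
python3 - <<'E'
from h import *
from scipy.optimize import least_squares
th=np.linspace(0,2*np.pi,73)
def ext(c,r,z):
    P=proj("side",[[c[0]+r*np.cos(t),c[1]+r*np.sin(t),z] for t in th]);return P[:,0].min(),P[:,0].max(),P[:,1].min(),P[:,1].max()
print("disc at 515,291",ext((515,291),40,12),"obs",240+210/5,240+388/5,250+398/5)
obs=(240+245/5,240+370/5,250+370/5)
f=lambda c:[ext(c,28,26)[0]-obs[0],ext(c,28,26)[1]-obs[1],ext(c,28,20.5)[3]-obs[2]]
o=least_squares(f,[513,293]);print(o.x,o.fun)
E
```

```text
disc at 515,291 (np.float64(282.15022174348246), np.float64(317.6479064110294), np.float64(300.9351990513197), np.float64(329.3577456453504)) obs 282.0 317.6 329.6
[512.27299222 295.13544699] [-0.06655736  0.06643942 -0.00355614]
```

The foot's centre is at about (512,295) and the disc's at (515,291). A small correction back while lowering 6 mm, then down until contact.

carry_out --targets '[0.1,0.35,0.06,0,1.5,0.09,0.35,0.05,0,1.5,0,0,0,0,1.5]'

```text
time_s: 29.75
position: [513.2, 309.5, 54.2]
tool_rot: [-0.405, 0.911, 0.072, -0.031]
wrist_force: [-0.6, -0.1, -3.4]
grip_width: 23.2
```

carry_out --targets '[0,0.11,0.1,0,1.5,0,0,0,0,1.5]'

```text
time_s: 30.0
position: [512.7, 310.4, 53.3]
tool_rot: [-0.405, 0.911, 0.073, -0.031]
wrist_force: [-0.0, 0.3, -2.5]
grip_width: 23.2
```

carry_out --targets '[0,0.06,0.05,0,1.5,0,0,0,0,1.5]'

```text
time_s: 30.25
position: [512.8, 310.4, 52.5]
tool_rot: [-0.405, 0.911, 0.073, -0.031]
wrist_force: [0.7, -0.4, -2.6]
grip_width: 23.3
```

carry_out --targets '[0,0.05,0.05,0,1.5,0,0,0,0,1.5]'

```text
time_s: 30.5
position: [512.9, 310.6, 52.4]
tool_rot: [-0.406, 0.911, 0.073, -0.031]
wrist_force: [-1.2, -1.4, 2.3]
grip_width: 23.3
```

carry_out --targets '[0,0.05,0.05,0,1.5,0,0,0,0,1.5]'

```text
time_s: 30.75
position: [513.1, 310.7, 52.4]
tool_rot: [-0.406, 0.91, 0.073, -0.031]
wrist_force: [-0.8, -3.3, 5.3]
grip_width: 23.3
```

Contact (+5.3 N at z 52.4). I look before releasing.

```bash
python3 - <<'E'
from h import *
a=robot.snapshot("side")[:,:,::-1]
cv2.imwrite("pics/s22.png",cv2.resize(a[250:350,240:360],None,fx=5,fy=5))
E
```

```text
(no output)
```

View pics/s22.png

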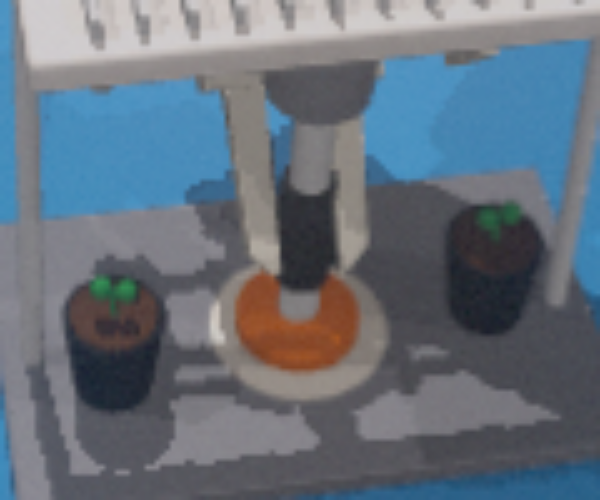

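The foot sits centrally on the disc: foot columns 236–358, disc 210–388. I open only to 5.5 cm so the fingers stay off the pots, then draw straight back.

carry_out --targets '[0,0,0,0,3.2,0,0,0,0,4.5,0,0,0,0,5.5,0,0,0,0,5.5,0,0,0,0,5.5]'

```text
time_s: 31.42
position: [512.8, 310.5, 51.0]
tool_rot: [-0.405, 0.911, 0.073, -0.031]
wrist_force: [-0.2, -0.0, 0.3]
grip_width: 55.2
```

```bash
python3 s.py; python3 - <<'E'
from h import *
a=robot.snapshot("side")[:,:,::-1]
cv2.imwrite("pics/s23.png",cv2.resize(a[250:350,240:360],None,fx=5,fy=5))
E
```

```text
31.43 [512.8 310.5  51. ] [-0.074  0.856 -0.136  1.898 -1.177  0.812  1.021] r 599.0 az 31.2
R [[0.987, 0.108, -0.115], [0.158, -0.661, 0.734], [0.003, -0.743, -0.67]] tilt 48.0 A 98.9 F [-0.2 -0.   0.3] 55.20446355347191
```

View pics/s23.png

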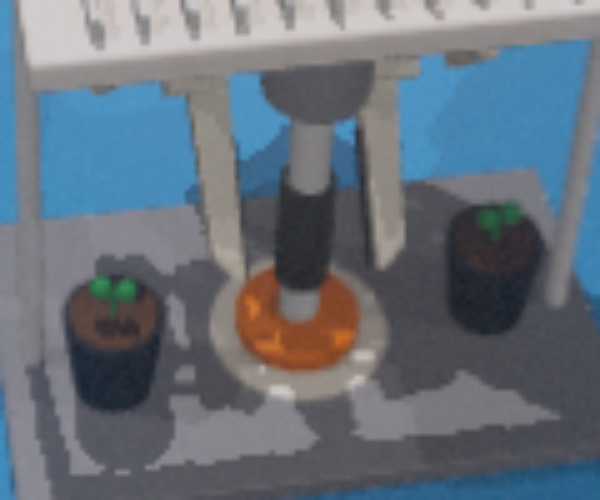

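The meter stands free and the fingers are clear on both sides. Withdrawing along the tool axis.

carry_out --targets '[0,0,-0.8,0,5.5,0,0,-1.5,0,5.5,0,0,-2,0,5.5,0,0,-3,0,5.5,0,0,-4,0,5.5,0,0,-4,0,5.5,0,0,-4,0,5.5,0,0,0,0,5.5]'

```text
time_s: 32.48
position: [537.7, 164.6, 182.3]
tool_rot: [-0.404, 0.912, 0.071, -0.027]
wrist_force: [-0.2, 1.5, 0.6]
grip_width: 55.2
```

carry_out --targets '[0,0,-4,0,5.5,0,0,-4,0,5.5,0,0,0,0,5.5,0,0,0,0,5.5]'

```text
time_s: 32.98
position: [542.9, 112.0, 233.1]
tool_rot: [-0.406, 0.91, 0.073, -0.032]
wrist_force: [-0.0, -0.1, -0.3]
grip_width: 54.9
```

```bash
python3 s.py; python3 - <<'E'
from h import *
a=robot.snapshot("side")[:,:,::-1];b=robot.snapshot("top")[:,:,::-1]
cv2.imwrite("pics/s24.png",cv2.resize(a,None,fx=1.5,fy=1.5));cv2.imwrite("pics/t24.png",cv2.resize(b,None,fx=1.5,fy=1.5))
cv2.imwrite("pics/s24c.png",cv2.resize(a[250:350,240:360],None,fx=5,fy=5))
E
```

```text
32.98 [542.9 112.  233.1] [ 0.166  0.62   0.032  1.683 -0.823  1.322  0.773] r 554.0 az 11.7
R [[0.987, 0.107, -0.119], [0.16, -0.659, 0.735], [0.001, -0.744, -0.668]] tilt 48.1 A 99.2 F [-0.  -0.1 -0.3] 54.918695184789385
```

View pics/s24.png

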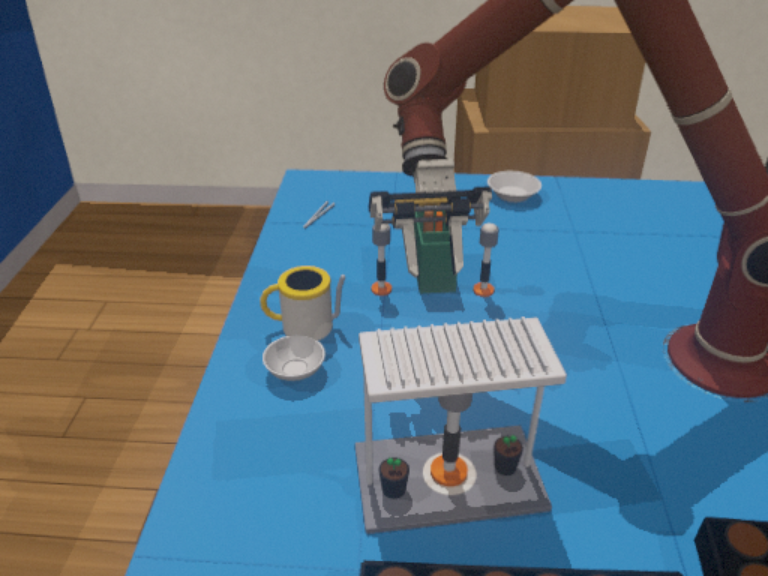

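View pics/t24.png

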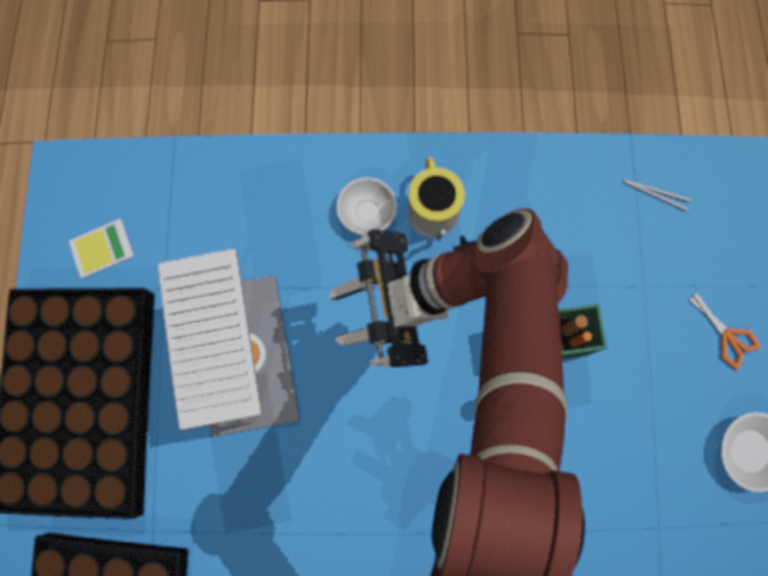

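View pics/s24c.png

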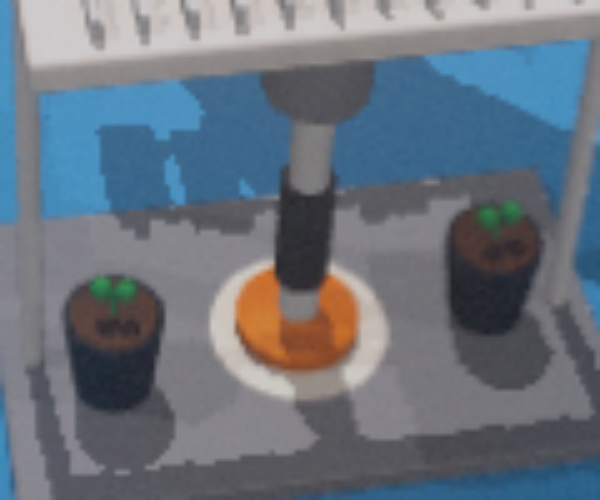

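The meter stands upright inside the disc with white all round the foot. Pots, bowl and can are where they were, and the hand touches nothing. Handing in.

```bash
python3 -c "
from workcell import robot
print(robot.finish_job())"
```

```text
the job is handed in; nothing more can be done
None
```

The meter is standing upright inside the white disc on the lamp's base, and I handed the job in at about 33 s of the 72 s allowed.

**What I did:**
- I lifted the tall meter out of the caddy by its head.
- I stood it on the open table near (527, 36) and let go.
- I leaned the hand back 48° by pushing past the wrist's tool-down limit.
- I took the meter again by the sleeve, carried it in along the lamp's y about 10 mm under the panel, set it down, opened partway and drew straight back.

**Last checks:**
- **Meter:** the side picture shows white disc all round the foot, and the meter upright and untouched.
- **Surroundings:** the pots, bowl and watering can look unmoved. The wrist force is near zero.

**What failed or disagreed:**
- **First grasp missed:** the hand closed over the dome and came up empty, because the fingertips are about 38 mm behind where the tool description puts them. The meter stayed standing in the caddy; I corrected this from the pictures and it held from then on.
- **Joint limit:** while I was leaning the hand, joint 6 read 1.982 rad against its stated limit of 1.98. That may only be rounding.
- **Force reading:** the wrist force showed 19.5 N once, in free air at the end of that push. It read 5.5 N at most otherwise, in the readings at the end of each move.

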